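Change the medicine caddy to the spare folding hook

ROBOT

A 6-joint arm with a two-finger parallel gripper is mounted at the origin on the work surface. World frame = base frame: x ahead of the robot, y to its left, z up, the work surface at z = 0. Lengths are in m, angles in degrees, forces in N, time in s.
With the tool pointing down it reaches from about 0.4 to 0.825 m from the base axis. Payload 7 kg.
Tool frame: the origin (TCP) lies at the very end of the fingers, on their centre line; the grasp point (between the pads) lies r.grip_depth behind it (r.grip_depth is the distance from the TCP to the grasp point, in m); z points along the fingers, y is the direction in which the jaws open and shut (so a half turn about z gives the same grasp; the last joint's range is limited). The gripper opens to 88 mm and grips with 3 to 60 N. Pads are 19 mm wide; open, the fingers measure 130 mm over their backs; the gripper's body (78 mm by 193 mm) begins 47 mm behind the grasp point.
Start: joints at [87.668, 20.546, 0.682, 0, -70.136, -16.507], TCP at [0.218, 0.639, 0.187] pointing down, gripper open.
Joint ranges: [-176.03, 176.03], [-82.01, 121.73], [-58.28, 71.71], [-173.87, 95.51], [-174.79, -0.11], [-173.66, 173.66]. Speed limits (degrees/s): [136.94, 136.94, 172.46, 180, 180, 180].

INTERFACE

Orientations are given as [roll, pitch, yaw] about the fixed x, y, z axes, in that order (R = Rz(yaw) Ry(pitch) Rx(roll)).
In Python, from plant import r gives the robot as it stands. The module is installed in compiled form; this text tells all that it offers.
- The arm moves only by the tool step_arm, never from a script. Its argument "increments" is a list of rows, each a list of 3 entries, a list of its own where there are three numbers: the shift along the tool's x, y, z in m, then the turn, a rotation vector about the tool's x, y, z in rad, then the closure, from 0 (fully open) to 1 (shut). In form: [[[x, y, z], [wx, wy, wz], grip], ...]. A call has 1 to 10 rows; each row is the pose to reach, as a shift and turn from the pose commanded when the call began, along the tool's axes at that moment; what a row does not reach only later rows make up. A row lasts 1/10 s, in which the tool goes at most 50 mm and 8.59 degrees, less where a joint would pass 70% of its speed; a pose out of reach is approached as far as the arm can. A call with a gripper value outside its range is refused whole. The fingers move at their own pace and stop on an object; "force" is the grip in N (left out, the last holds). Time passes only in rows, so rows that repeat a pose let the fingers close. It gives the time, the measured TCP pose, the force and the opening at its end, in the units of the state.
- r.get_state(): the state, without advancing time (a new reading comes with each control period).
- r.capture(name): name is "side" or "top"; returns a dict with "color" (400x640x3 uint8, red, green, blue), "intrinsics" (3x3 intrinsics, pixels), "rvec" (rotation vector, rad) and "tvec" (3), from world to camera coordinates, as OpenCV has them. Camera axes: x right, y down, z forward; pixel columns grow to the right and rows downward; lengths in m; the calibration is good to about 2 mm. A picture is of the moment at which its call begins. There is no depth.
- r.close_job(): hands the job in, once; it reports no verdict.
The state is a dict: "time_s": time; "joints": joint angles; "qd": joint speeds; "joint_torque": joint torques, N m; "tcp_pos": TCP position; "eef_rot": TCP orientation; "contact_force": force on the tool from outside, world axes, zero at the start; "moment": the same for the moment, N m; "gripper_width": finger opening in m.
Only numpy, scipy, OpenCV 4.12 (cv2) and the standard library are available. Lean on these libraries where they do the work, as an engineer would, in place of code of your own. Each camera call takes 0.05 s, during which the arm holds its last target.

TASK

On the equipment rail, push the spare hook out from its folded position until it stops and press it firmly home there (about 15 N), then take the red vial caddy off the used hook and hang it on the spare one. Then push the emptied hook back flat until it stops and press it home just as firmly. Be gentle: never load a hook with more than 25 N (push it, do not pinch it), keep the caddy upright and never set it down or drop it, and leave the bottle, tray and tub where they are.

Things in the scene. Friction and masses are not known exactly. Their poses are not given: they have to be found in the camera images.
- rail: fixed steel rail on two posts, 460 long, 10 deep, 25 high, top 197.5 above the bench. Origin on the bench under its middle; y along it, -x to the robot. It carries two folding hooks about 200 apart. Rail face is 25 behind (+x) the hinge axes; apart from the tip posts and the caddy, nothing within 200 of the rail's middle rises above 208
- hook_a_clamp: used hook (carries the caddy at the start; left or right) with its grey fixed clamp. Origin on its vertical hinge axis at the height of the bar's centre line (200 above the bench); axes as the rail's. Level flat steel bar, 14 wide, 10 high, reaching 85 from the hinge axis to an orange upright tip post, diameter 10, top 36 above the bar's centre line
- hook_b_clamp: spare hook, starts (nearly) folded; same form, origin and axes. On both hooks the dark hinge block under the arm, which carries both stops, was set by hand: it sits turned up to 0.12 rad either way on its clamp, each its own, unmeasured and not in the joint value. So arm direction and stops are known only to about 10 at the tip: feel for them
- hook_a (a joint): hinge of the used hook: 0 = folded flat, arm to +y of its clamp (along the rail, robot's left); grows counter-clockwise from above to 1.571 = fully out, arm to the clamp's -x (towards the robot). Hard stop at each end. Friction holds it where it is left: moving it takes about 4 N at the tip, more only at a stop. Starts out, 1.54 to 1.57
- hook_b (a joint): hinge of the spare hook, same meaning, friction and stops as hook_a. Starts between 0 and 0.4
- caddy: red vial tote, about 180 g. Origin under its box, z up, x and y about as the rail's. Box 50 (x) by 70 (y), 40 high. Two uprights 44 apart inside carry a crossbar 60 wide, 10 thick (x), from 110 to 120 above the origin; the hook goes through the opening below it. On top a white grip tab, 24 wide (y), 12 thick (x), from 120 to 152: pinch it from above across its 24
- caddy_eye (a point): middle of the flat underside of the caddy's crossbar: the point that rests on the hook bar (then 5 above the bar's centre line), about 42 from the hinge axis at the start. It must be raised 40 to 55 to pass over the tip post with the box still below the bar
- bottle: white bottle, 60 across, 130 high, standing loose at the left; origin under its middle
- tray: blue two-part tray, 100 by 170 by 40 high, loose on the bench in front of the rail; origin under its middle
- tub: white open tub, 110 by 130 by 70 high, loose at the right; origin under its middle
Not all that is in view belongs to the job. What is shaped like the caddy but yellow is not meant.

How it is judged:
By the outcome, as a careful person would: the job done as asked, in the order asked, and still so for the second after the job is handed in, with the robot touching nothing.
It also fails if it takes over 72 s, if anything falls off the work surface, if the arm or the gripper's body presses on something with over 40 N, if the wrist force passes 120 N, or if a joint passes its speed limit or range.

## Working session

There is one attempt and no reset: what is moved stays moved. The work goes in short steps, Python scripts to look and compute and a tool call to move; the robot and the scene stay as the last step left them, time stands still between calls to the robot, and variables do not carry over. Pictures are saved under pics/ and viewed, and the job is handed in when it is done.

Besides the shell and the picture viewer there is one more tool, called after "Call:" in YAML: its name, and indented under it one key for each argument. step_arm: Moves the arm, as the interface text tells. Its arguments: {"type":"object","properties":{"increments":{"type":"array","items":{"type":"array"}},"force":{"type":"number"}},"required":["increments"]}

```bash
mkdir -p pics; ls; python3 - <<'E'
from plant import r
import cv2
print(r.get_state()); print(r.grip_depth)
for n in("side","top"):
    c=r.capture(n); cv2.imwrite(f"pics/{n}0.png",c["color"][:,:,::-1])
    print(n,c["intrinsics"],c["rvec"],c["tvec"])
E
```

```text
pics
{'time_s': 0.0, 'joints': array([ 8.76697272e+01,  2.05915520e+01,  6.33370106e-01, -2.01810501e-02,
       -7.01365443e+01, -1.65053003e+01]), 'qd': array([-0.10225966,  0.04237518,  0.10411661,  0.08231724, -0.04302933,
       -0.05514196]), 'joint_torque': array([ 3.05304602e-04, -5.82709908e+01,  2.93059123e+01,  6.99741080e+00,
        6.97597337e-03, -1.46000339e-04]), 'tcp_pos': array([0.21779507, 0.63830166, 0.18651818]), 'eef_rot': array([ 1.79903787e+02, -8.72504648e-03, -1.88424386e+01]), 'contact_force': array([-0.44439594,  0.29832299, -0.95467749]), 'moment': array([ 0.00074714,  0.04711933, -0.01992435]), 'gripper_width': 0.08783518802994665}
0.0188
side [[458.76857051   0.         320.9407617 ]
 [  0.         458.76857051 197.9101657 ]
 [  0.           0.           1.        ]] [ 0.41291475 -2.77852794  1.14185024] [0.49346735 0.21099651 1.23400497]
top [[420.69749284   0.         325.43477478]
 [  0.         420.69749284 195.53339153]
 [  0.           0.           1.        ]] [ 2.14627223 -2.07237039  0.20970728] [-0.02078239  0.54805293  1.24918525]
```

View pics/side0.png

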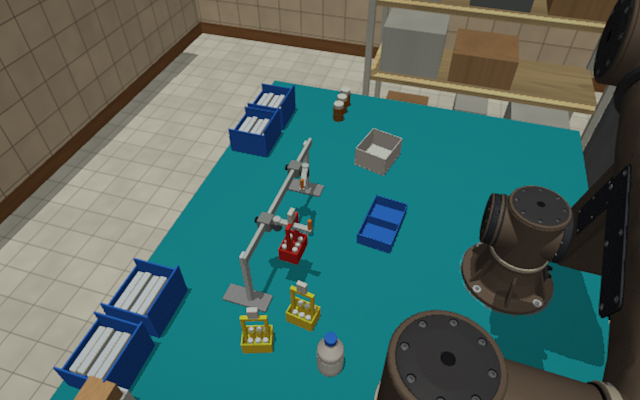

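View pics/top0.png

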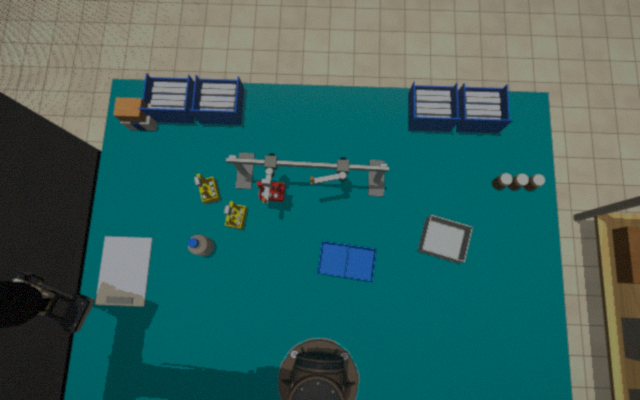

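```bash
python3 - <<'E'
import cv2,numpy as np
a=cv2.imread("pics/side0.png")[125:305,220:420]; b=cv2.imread("pics/top0.png")[140:230,220:400]
cv2.imwrite("pics/side0z.png",cv2.resize(a,None,fx=3.3,fy=3.3,interpolation=cv2.INTER_CUBIC))
cv2.imwrite("pics/top0z.png",cv2.resize(b,None,fx=4.4,fy=4.4,interpolation=cv2.INTER_CUBIC))
E
cat > h.py <<'E'
import numpy as np,cv2
from plant import r
cams={"side":(np.array([[458.76857051,0,320.9407617],[0,458.76857051,197.9101657],[0,0,1]]),np.array([0.41291475,-2.77852794,1.14185024]),np.array([0.49346735,0.21099651,1.23400497])),
"top":(np.array([[420.69749284,0,325.43477478],[0,420.69749284,195.53339153],[0,0,1]]),np.array([2.14627223,-2.07237039,0.20970728]),np.array([-0.02078239,0.54805293,1.24918525]))}
def ray(cam,u,v):
    K,rv,t=cams[cam];R=cv2.Rodrigues(rv)[0]
    return -R.T@t, R.T@np.linalg.inv(K)@np.array([u,v,1.])
def onz(cam,u,v,z):
    c,d=ray(cam,u,v); return c+d*(z-c[2])/d[2]
def tri(p,q):
    P=[cams[c][0]@np.c_[cv2.Rodrigues(cams[c][1])[0],cams[c][2]] for c in("side","top")]
    X=cv2.triangulatePoints(P[0],P[1],np.array(p,float),np.array(q,float))[:,0];return X[:3]/X[3]
def proj(cam,X):
    K,rv,t=cams[cam];return cv2.projectPoints(np.array(X,float).reshape(-1,3),rv,t,K,None)[0][:,0]
def snap(tag,boxes={"side":(220,125,200,180),"top":(220,140,180,90)}):
    for n,(x,y,w,h) in boxes.items():
        c=r.capture(n)["color"][:,:,::-1]; cv2.imwrite(f"pics/{n}{tag}.png",c)
        f=min(800/w,600/h); cv2.imwrite(f"pics/{n}{tag}z.png",cv2.resize(c[y:y+h,x:x+w],None,fx=f,fy=f,interpolation=cv2.INTER_CUBIC))
def st():
    s=r.get_state(); 
    for k in("time_s","tcp_pos","eef_rot","contact_force","gripper_width"): print(k,np.round(s[k],4))
E
```

```text
(no output)
```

View pics/side0z.png

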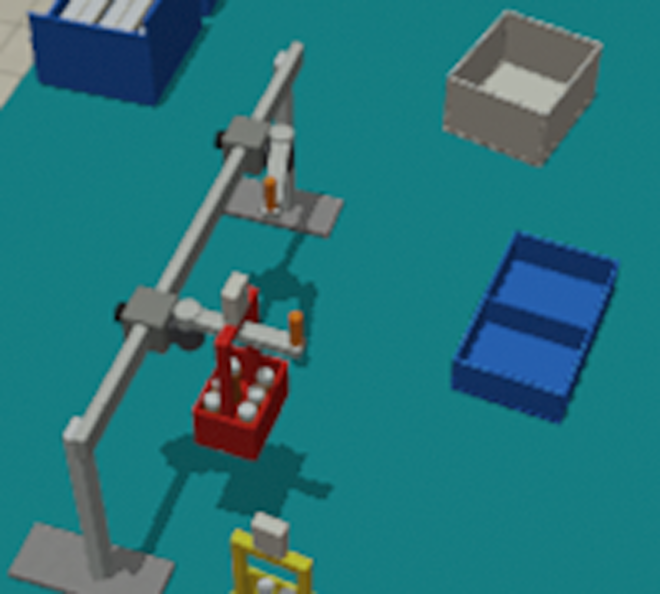

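View pics/top0z.png

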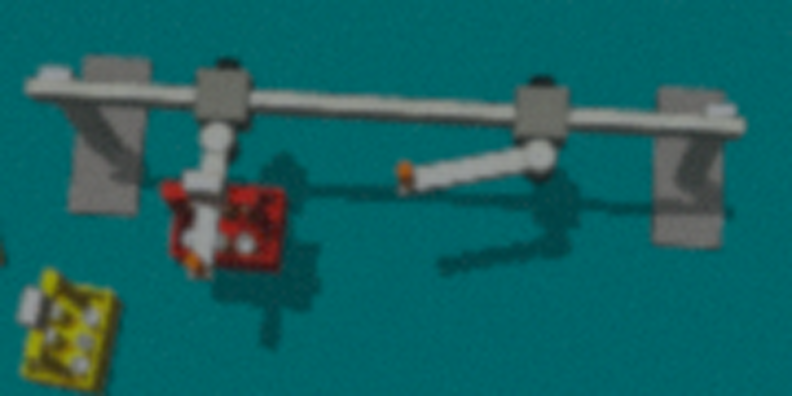

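```bash
python3 - <<'E'
from h import *
np.set_printoptions(precision=4,suppress=True)
for nm,s,t in(("A",(277.6,218.9),(269.3,171.4)),("B",(305.5,165),(342.7,175.2))):
    print(nm,tri(s,t),onz("side",*s,.206),onz("top",*t,.206))
a=onz("top",226.4,159.8,.1975);b=onz("top",388.9,168.9,.1975);print("rail",a,b,np.linalg.norm(a-b),np.degrees(np.arctan2(*(b-a)[:2]*[1,-1])),(a+b)/2)
a=onz("side",240,258,.1975);b=onz("side",310.5,139,.1975);print("rail side",a,b,np.linalg.norm(a-b))
for n in("side","top"):
    im=cv2.imread(f"pics/{n}0.png");x,y,w,h=dict(side=(220,125,200,180),top=(220,140,180,90))[n]
    hs=cv2.cvtColor(im,cv2.COLOR_BGR2HSV)
    m=cv2.inRange(hs,(7,130,120),(20,255,255)); m2=np.zeros_like(m);m2[y:y+h,x:x+w]=m[y:y+h,x:x+w]
    k,l,stt,c=cv2.connectedComponentsWithStats(m2)
    for i in range(1,k):
        if stt[i,4]>5: print(n,stt[i],c[i])
E
```

```text
A [0.5788 0.1545 0.2075] [0.5783 0.1534 0.206 ] [0.5803 0.1549 0.206 ]
B [ 0.5749 -0.049   0.2091] [ 0.5755 -0.0522  0.206 ] [ 0.5764 -0.049   0.206 ]
rail [0.6121 0.279  0.1975] [ 0.6012 -0.1779  0.1975] 0.45699854613767193 -1.357958684110834 [0.6067 0.0506 0.1975]
rail side [0.6205 0.2816 0.1975] [ 0.6005 -0.1742  0.1975] 0.45625135423979035
side [300 179   3   3   8] [301.125 180.125]
side [308 219   4   4  12] [309.4167 220.75  ]
top [262 197   3   4   9] [263.1111 198.6667]
```

```bash
python3 - <<'E'
from h import *
np.set_printoptions(precision=4,suppress=True)
H=dict(A=np.array([.579,.1542]),B=np.array([.5755,-.0495]))
for nm,s,t in(("A",(309.4,224.5),(263.6,200.0)),("B",(301.8,183.8),(311.8,179.8))):
    for P in (tri(s,t),onz("side",*s,.222),onz("top",*t,.222)):
        d=P[:2]-H[nm]; print(nm,P,np.linalg.norm(d),"arm dir deg",np.degrees(np.arctan2(d[1],d[0])))
# tab, side zoom(236,298) top zoom (203,183)
print("tab",tri((220+236/3.3,125+300/3.3),(220+203/4.4,140+183/4.4)))
print("tabtop",onz("top",220+203/4.4,140+181/4.4,.237), onz("side",220+238/3.3,125+281/3.3,.237))
E
```

```text
A [0.4952 0.1625 0.2234] 0.08418488021101016 arm dir deg 174.30801443357888
A [0.4953 0.1614 0.222 ] 0.08401327412701742 arm dir deg 175.0649849569229
A [0.4959 0.1628 0.222 ] 0.08357204858983198 arm dir deg 174.08176791057605
B [0.5565 0.0352 0.2209] 0.08684589975824669 arm dir deg 102.66493492309134
B [0.5559 0.0363 0.222 ] 0.08804803057126599 arm dir deg 102.87791384301781
B [0.5564 0.0352 0.222 ] 0.08683177137490757 arm dir deg 102.699367741065
tab [0.5422 0.1572 0.2331]
tabtop [0.5448 0.157  0.237 ] [0.5437 0.1431 0.237 ]
```

```bash
cat >> h.py <<'E'
from scipy.spatial.transform import Rotation as Ro
def inc(p0,yaw0,tg):
    "tool-frame increments from pose p0,yaw0 (tool down) to targets (x,y,z,yaw)"
    R=Ro.from_euler("xyz",[180,0,yaw0],degrees=True)
    for t in tg:
        d=R.inv().apply(np.array(t[:3])-p0); w=-np.radians((t[3]-yaw0+180)%360-180)
        print("shift",np.round(d,4),"wz",round(w,4))
E
python3 - <<'E'
from h import *
inc(np.array([.218,.639,.187]),-18.84,[(.218,.639,.31,-18.84),(.586,.042,.31,-167.3)])
E
```

```text
shift [ 0.     0.    -0.123] wz -0.0
shift [ 0.5411  0.4462 -0.123 ] wz 2.5911
```

Call:
step_arm:
  increments:
    - [[0,0,-0.05],[0,0,0],1]
    - [[0.02,0.02,-0.1],[0,0,0.15],1]
    - [[0.541,0.446,-0.123],[0,0,2.591],1]
    - [[0.541,0.446,-0.123],[0,0,2.591],1]
    - [[0.541,0.446,-0.123],[0,0,2.591],1]
    - [[0.541,0.446,-0.123],[0,0,2.591],1]
    - [[0.541,0.446,-0.123],[0,0,2.591],1]
    - [[0.541,0.446,-0.123],[0,0,2.591],1]
    - [[0.541,0.446,-0.123],[0,0,2.591],1]
    - [[0.541,0.446,-0.123],[0,0,2.591],1]
  force: 40

```text
time_s: 1.1
tcp_pos: [0.4402, 0.2753, 0.2985]
eef_rot: [180.0, 0.0, -96.5]
contact_force: [2.0, 0.3, -0.4]
gripper_width: 0.0131
```

```bash
python3 - <<'E'
from h import *
st()
s=r.get_state(); print(s["joints"]); inc(s["tcp_pos"],s["eef_rot"][2],[(.586,.042,.29,-167.3)])
E
```

```text
time_s 1.1
tcp_pos [0.4402 0.2753 0.2985]
eef_rot [ 1.799943e+02  7.100000e-03 -9.651910e+01]
contact_force [ 2.0148  0.3162 -0.4197]
gripper_width 0.0131
[ 5.36991628e+01  2.53091074e+00 -7.93026957e+00 -8.61048280e-03
 -7.95354422e+01 -6.02167168e+01]
shift [ 0.2153 -0.1714  0.0085] wz 1.2354
```

Call:
step_arm:
  increments:
    - [[0.215,-0.171,0],[0,0,1.235],1]
    - [[0.215,-0.171,0],[0,0,1.235],1]
    - [[0.215,-0.171,0],[0,0,1.235],1]
    - [[0.215,-0.171,0],[0,0,1.235],1]
    - [[0.215,-0.171,0],[0,0,1.235],1]
    - [[0.215,-0.171,0],[0,0,1.235],1]
    - [[0.215,-0.171,0],[0,0,1.235],1]
    - [[0.215,-0.171,0],[0,0,1.235],1]
    - [[0.215,-0.171,0],[0,0,1.235],1]
    - [[0.215,-0.171,0],[0,0,1.235],1]

```text
time_s: 2.1
tcp_pos: [0.5864, 0.0449, 0.2979]
eef_rot: [180.0, -0.0, -167.0]
contact_force: [-0.1, -1.0, 0.3]
gripper_width: 0.0004
```

```bash
python3 - <<'E'
from h import *
st()
s=r.get_state(); inc(s["tcp_pos"],s["eef_rot"][2],[(.588,.042,.213,-167.3)])
snap("1")
E
```

```text
time_s 2.1
tcp_pos [0.5864 0.0449 0.2979]
eef_rot [ 1.799965e+02 -4.960000e-02 -1.669911e+02]
contact_force [-0.1277 -1.0173  0.2707]
gripper_width 0.0004
shift [-0.0009 -0.0032  0.0849] wz 0.0054
```

View pics/side1z.png

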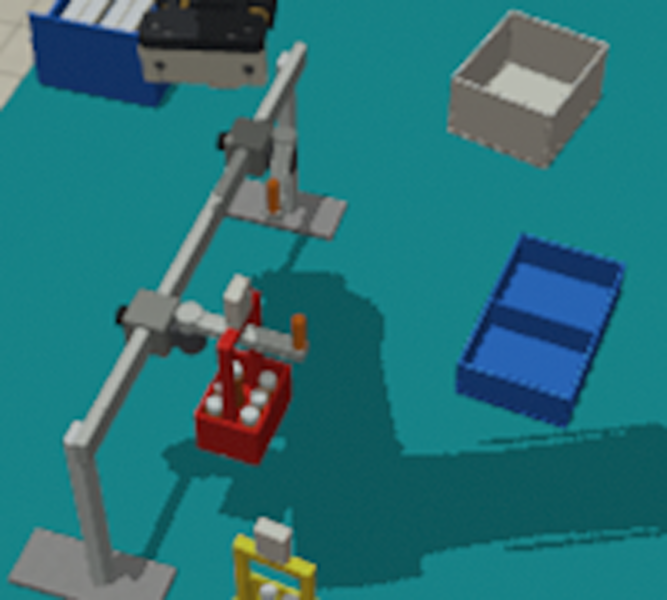

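View pics/top1z.png

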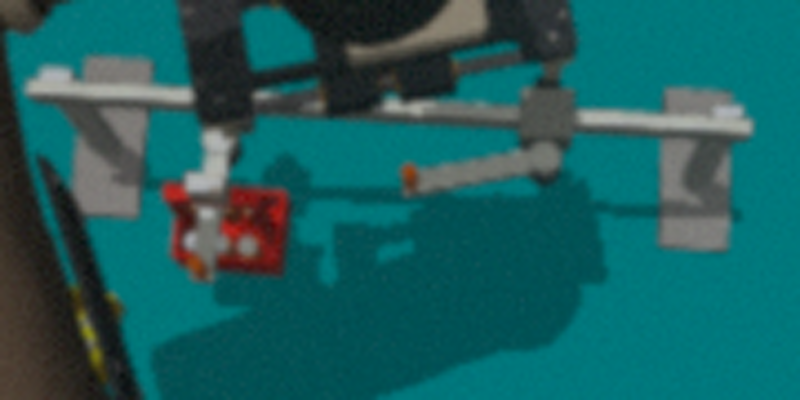

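```bash
python3 - <<'E'
from h import *
for z in(.298,.36,.213):print(proj("side",[.586,.045,z]),proj("top",[.586,.045,z]))
E
```

```text
[[287.99259493 160.8926765 ]] [[307.40678155 161.30891601]]
[[286.69003328 140.608894  ]] [[306.22840953 154.02397225]]
[[289.61887999 186.21755255]] [[308.82202836 170.05826958]]
```

View pics/side1.png

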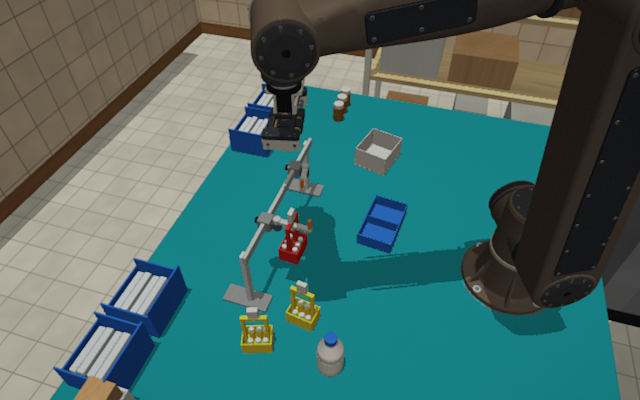

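```bash
python3 - <<'E'
import cv2
a=cv2.imread("pics/side1.png")[60:200,230:340]
cv2.imwrite("pics/c1.png",cv2.resize(a,None,fx=4.2,fy=4.2,interpolation=cv2.INTER_CUBIC))
E
```

```text
(no output)
```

View pics/c1.png

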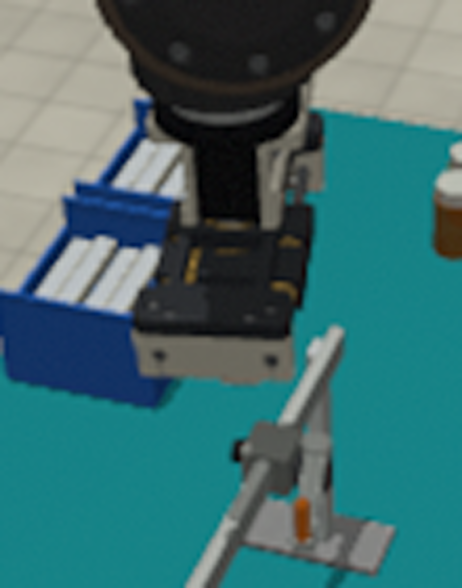

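Call:
step_arm:
  increments:
    - [[-0.003,-0.003,0.05],[0,0,0],1]
    - [[-0.003,-0.003,0.075],[0,0,0],1]
    - [[-0.003,-0.003,0.085],[0,0,0],1]
    - [[-0.003,-0.003,0.085],[0,0,0],1]

```text
time_s: 2.6
tcp_pos: [0.5896, 0.0427, 0.2125]
eef_rot: [-180.0, -0.1, -166.9]
contact_force: [-0.6, -0.0, -0.3]
gripper_width: 0.0007
```

```bash
python3 - <<'E'
from h import *
st()
c=r.capture("side")["color"][:,:,::-1][110:230,240:360]
cv2.imwrite("pics/c2.png",cv2.resize(c,None,fx=4.5,fy=4.5,interpolation=cv2.INTER_CUBIC))
E
```

```text
time_s 2.6
tcp_pos [0.5896 0.0427 0.2125]
eef_rot [-1.799700e+02 -1.307000e-01 -1.668978e+02]
contact_force [-0.613  -0.001  -0.2805]
gripper_width 0.0007
```

View pics/c2.png

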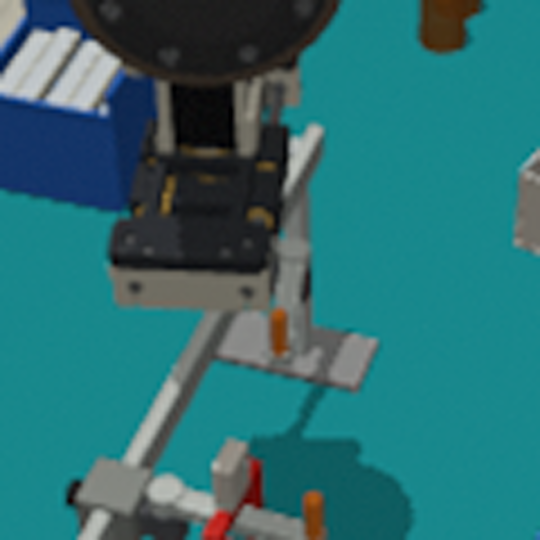

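```bash
cat >> h.py <<'E'
def arc(h,angs):
    "h: hinge xy in tool frame; rotate CCW from above by angs deg; prints shifts"
    h=np.array(h)
    for a in angs:
        t=-np.radians(a);c,s=np.cos(t),np.sin(t); d=h-np.array([[c,-s],[s,c]])@h
        print(a,[[round(d[0],4),round(d[1],4),0],[0,0,round(t,3)],1])
def hin(H):
    s=r.get_state();y=np.radians(s["eef_rot"][2]);d=np.array(H)-s["tcp_pos"][:2]
    return np.array([d@[np.cos(y),np.sin(y)],d@[np.sin(y),-np.cos(y)]])
HA=(.579,.1542);HB=(.5755,-.0495)
E
echo
```

Call:
step_arm:
  increments:
    - [[0.006,0,0],[0,0,0],1]
    - [[0.012,0,0],[0,0,0],1]
    - [[0.015,0,0],[0,0,0],1]
    - [[0.018,0,0],[0,0,0],1]

```text
time_s: 3.05
tcp_pos: [0.5725, 0.0388, 0.2143]
eef_rot: [180.0, 0.1, -166.9]
contact_force: [-0.5, -0.1, -0.3]
gripper_width: 0.0001
```

Call:
step_arm:
  increments:
    - [[0.003,0,0],[0,0,0],1]
    - [[0.005,0,0],[0,0,0],1]

```text
time_s: 3.25
tcp_pos: [0.5675, 0.0376, 0.2136]
eef_rot: [180.0, 0.0, -166.9]
contact_force: [0.1, 0.1, -0.2]
gripper_width: 0.0003
```

Call:
step_arm:
  increments:
    - [[0.002,0,0],[0,0,0],1]
    - [[0.004,0,0],[0,0,0],1]

```text
time_s: 3.45
tcp_pos: [0.5637, 0.0368, 0.2133]
eef_rot: [-180.0, -0.0, -166.9]
contact_force: [0.0, -0.0, -0.5]
gripper_width: 0.0001
```

```bash
python3 - <<'E'
from h import *
st()
snap("3",{"side":(240,110,120,100),"top":(270,130,120,80)})
print(proj("top",[[.5637,.0368,.2133],[.5565,.0352,.236]]),proj("side",[[.5637,.0368,.2133],[.5565,.0352,.236]]))
E
```

```text
time_s 3.45
tcp_pos [0.5637 0.0368 0.2133]
eef_rot [-1.799981e+02 -6.700000e-03 -1.669456e+02]
contact_force [ 0.0419 -0.038  -0.4697]
gripper_width 0.0001
[[311.44565876 177.96865989]
 [311.61838984 178.51439871]] [[298.92899885 185.77248914]
 [301.55570275 179.42270373]]
```

View pics/side3z.png

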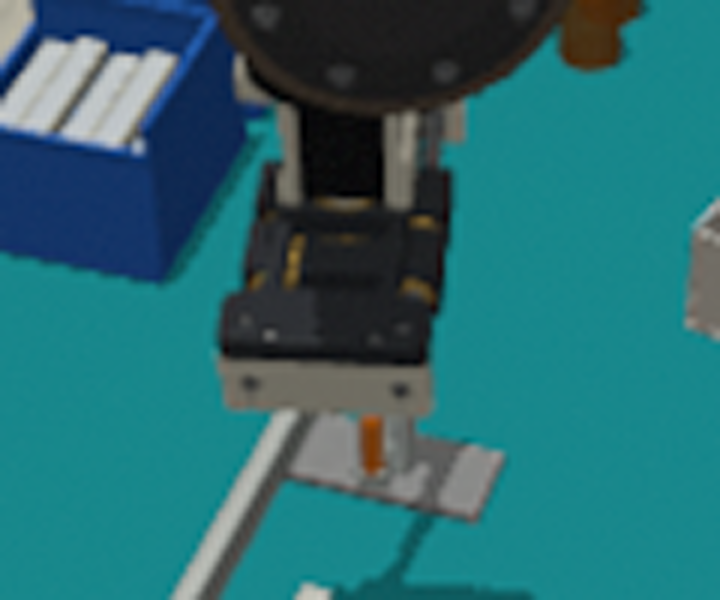

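View pics/top3z.png

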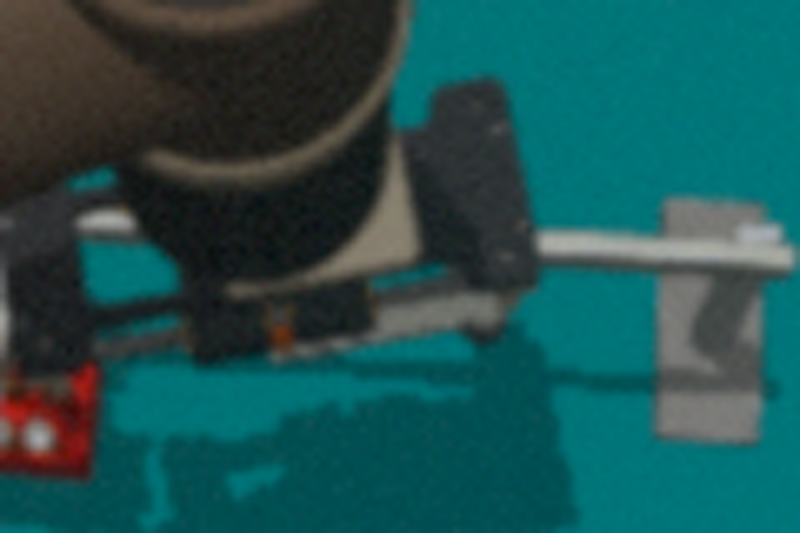

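Call:
step_arm:
  increments:
    - [[0.001,0,0],[0,0,0],1]
    - [[0.002,0,0],[0,0,0],1]
    - [[0.003,0,0],[0,0,0],1]

```text
time_s: 3.85
tcp_pos: [0.5609, 0.0361, 0.2133]
eef_rot: [-180.0, -0.0, -166.9]
contact_force: [-0.0, 0.2, -0.6]
gripper_width: 0.0005
```

```bash
python3 - <<'E'
from h import *
st()
snap("4",{"top":(290,150,50,40)})
E
```

```text
time_s 3.85
tcp_pos [0.5609 0.0361 0.2133]
eef_rot [-1.799990e+02 -8.200000e-03 -1.669493e+02]
contact_force [-0.0396  0.1952 -0.5948]
gripper_width 0.0005
```

View pics/top4z.png

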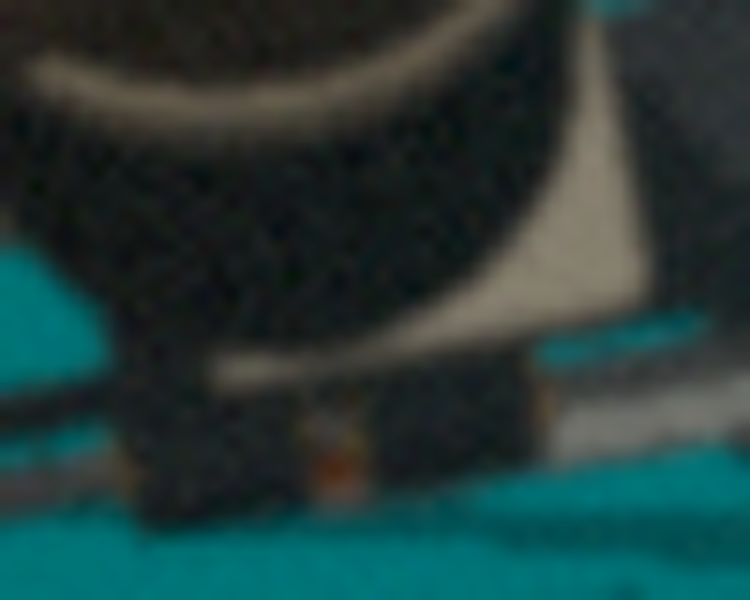

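```bash
python3 - <<'E'
from h import *
print(onz("top",312.5,180.9,.230),hin(HB))
s=r.capture("side")["color"][:,:,::-1]; hs=cv2.cvtColor(s,cv2.COLOR_BGR2HSV);m=cv2.inRange(hs,(7,130,120),(20,255,255))[165:200,290:320];ys,xs=np.nonzero(m);print(xs.mean()+290,ys.mean()+165,len(xs))
print(onz("side",xs.mean()+290,ys.mean()+165,.228))
E
```

```text
[0.55144479 0.03281881 0.23      ] [ 0.00496533 -0.08665304]
301.5 181.6 10
[0.55700703 0.03483069 0.228     ]
```

Call:
step_arm:
  increments:
    - [[0.004,0,0],[0,0,0],1]
    - [[0.008,0,0],[0,0,0],1]

```text
time_s: 4.15
tcp_pos: [0.5528, 0.0342, 0.2133]
eef_rot: [180.0, -0.0, -167.0]
contact_force: [1.0, 0.4, -0.8]
gripper_width: 0.0004
```

```bash
python3 - <<'E'
from h import *
st()
snap("5",{"side":(270,140,80,60),"top":(290,150,50,40)})
E
```

```text
time_s 4.15
tcp_pos [0.5528 0.0342 0.2133]
eef_rot [ 1.799990e+02 -1.530000e-02 -1.669527e+02]
contact_force [ 1.0484  0.4334 -0.7733]
gripper_width 0.0004
```

View pics/side5z.png

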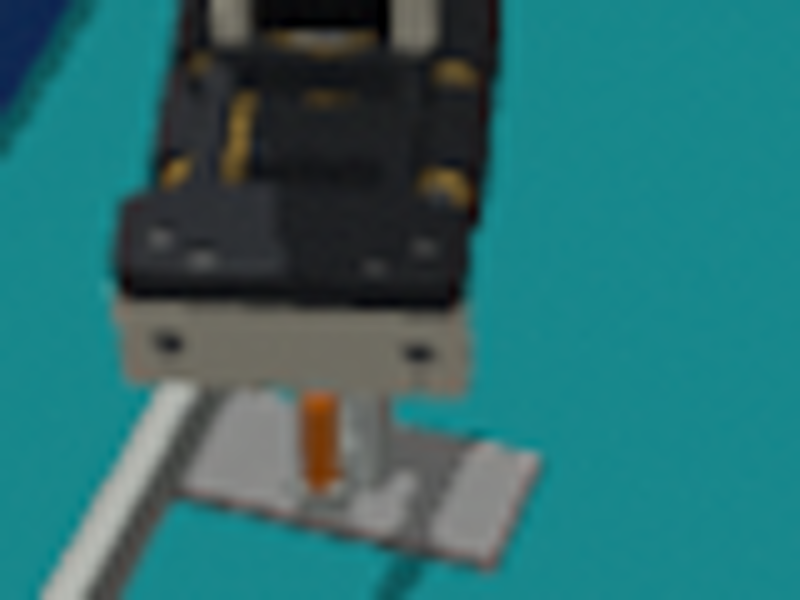

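View pics/top5z.png

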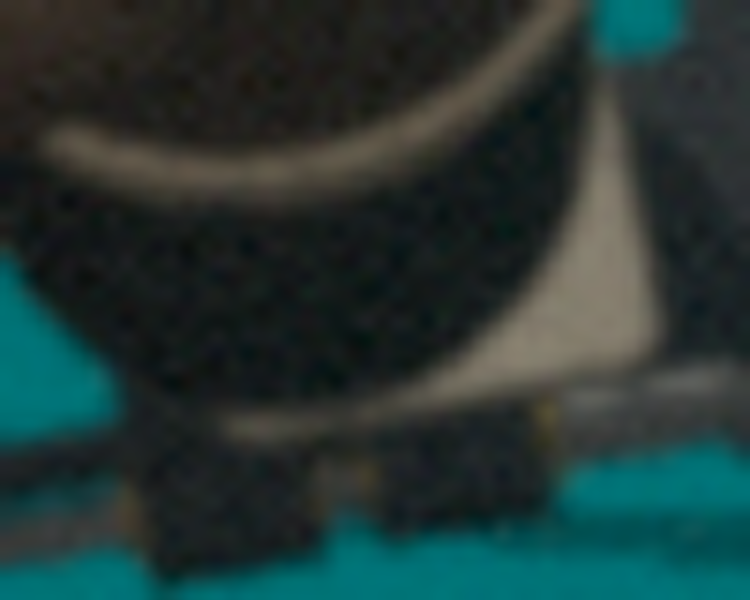

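```bash
python3 - <<'E'
from h import *
T=np.array([.5528,.0342,.2133]);y=np.radians(-166.95);X=np.array([np.cos(y),np.sin(y),0]);Y=np.array([np.sin(y),-np.cos(y),0]);Z=np.array([0,0,-1.])
def P(a,b,c): 
    w=T+X*a+Y*b+Z*c; return w.round(4),proj("side",w)[0].round(1),proj("top",w)[0].round(1)
for n,a in dict(tcp=(0,0,0),bodyL=(.039,.0965,-.066),bodyR=(-.039,.0965,-.066),bodyc=(0,.0965,-.066),fingback=(0,.021,0)).items(): print(n,*P(*a))
for c in("side","top"):
    K,rv,t=cams[c];print(c,-cv2.Rodrigues(rv)[0].T@t)
E
```

```text
tcp [0.5528 0.0342 0.2133] [303.3 186. ] [312.2 181.9]
bodyL [0.493  0.1194 0.2793] [315.6 195.1] [277.1 197.3]
bodyR [0.569  0.137  0.2793] [281.8 193.4] [272.1 168.5]
bodyc [0.531  0.1282 0.2793] [298.7 194.3] [274.6 182.8]
fingback [0.5481 0.0547 0.2133] [302.5 191.7] [304.7 183.3]
side [0.26652981 0.83025713 1.02490623]
top [ 0.28191875 -0.01613222  1.33473566]
```

```bash
python3 - <<'E'
from h import *
snap("6",{"side":(230,80,160,120),"top":(230,90,160,120)})
E
```

```text
(no output)
```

View pics/side6z.png

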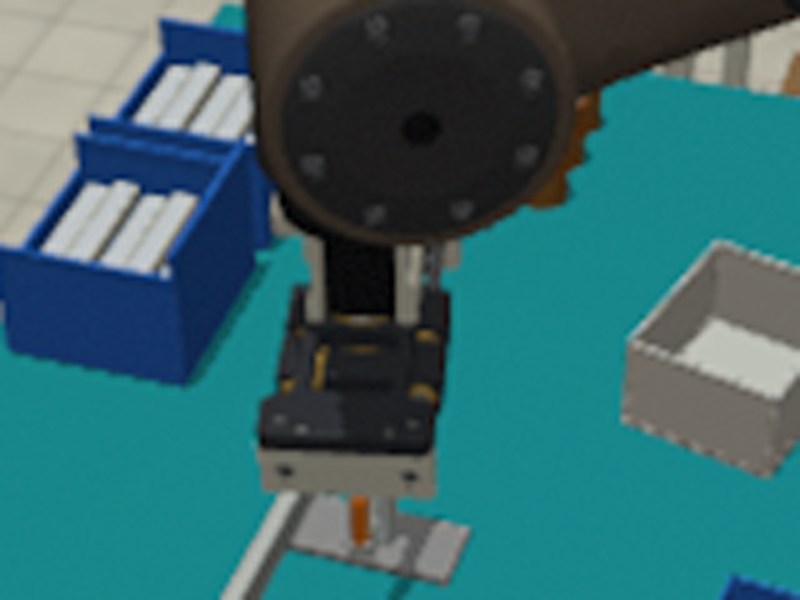

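View pics/top6z.png

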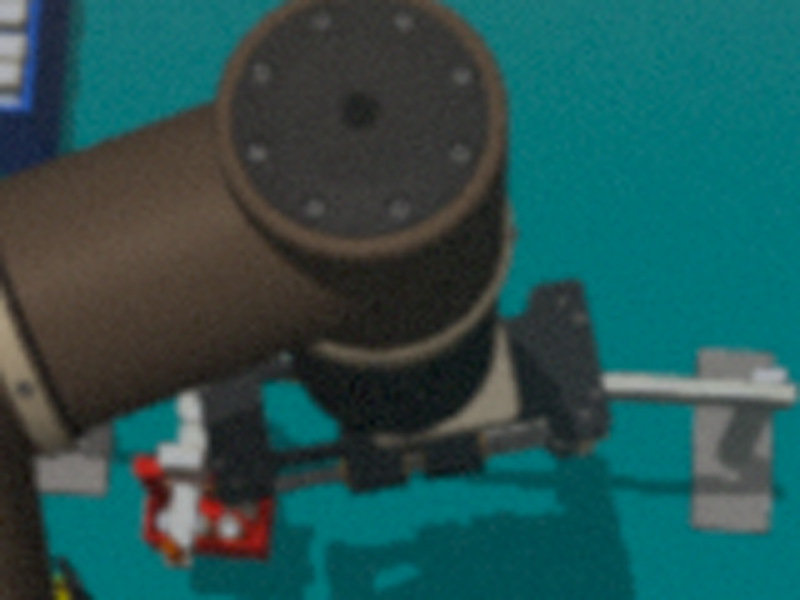

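```bash
python3 - <<'E'
from h import *
T=np.array([.5528,.0342,.2133]);y=np.radians(-166.95);X=np.array([np.cos(y),np.sin(y),0]);Y=np.array([np.sin(y),-np.cos(y),0])
for u,v in((282.5,177.5),(317,178.5),(299.5,178.2),(282.5,170)):
    c,d=ray("side",u,v); 
    for b in(.0965,.075,.06):
        k=(b-(c-T)@Y)/(d@Y); p=c+k*d; print(u,v,b,"x",((p-T)@X).round(4),"z",(p[2]-T[2]).round(4))
E
```

```text
282.5 177.5 0.0965 x -0.0346 z 0.1163
282.5 177.5 0.075 x -0.0384 z 0.0962
282.5 177.5 0.06 x -0.0411 z 0.0822
317 178.5 0.0965 x 0.0425 z 0.1182
317 178.5 0.075 x 0.0409 z 0.0982
317 178.5 0.06 x 0.0397 z 0.0842
299.5 178.2 0.0965 x 0.0035 z 0.1166
299.5 178.2 0.075 x 0.0007 z 0.0965
299.5 178.2 0.06 x -0.0012 z 0.0825
282.5 170 0.0965 x -0.0333 z 0.1388
282.5 170 0.075 x -0.0371 z 0.1193
282.5 170 0.06 x -0.0398 z 0.1058
```

Call:
step_arm:
  increments:
    - [[0,0,-0.05],[0,0,0],1]
    - [[-0.03,0,-0.05],[0,0,-0.15],1]
    - [[-0.03,0,-0.05],[0,0,-1.5],1]
    - [[-0.03,0,-0.05],[0,0,-1.5],1]
    - [[-0.03,0,-0.05],[0,0,-1.5],1]
    - [[-0.03,0,-0.05],[0,0,-1.5],1]
    - [[-0.03,0,-0.05],[0,0,-1.5],1]
    - [[-0.03,0,-0.05],[0,0,-1.5],1]
    - [[-0.03,0,-0.05],[0,0,-1.5],1]
    - [[-0.03,0,-0.05],[0,0,-1.5],1]

```text
time_s: 5.35
tcp_pos: [0.5825, 0.0411, 0.2634]
eef_rot: [-180.0, -0.0, -89.2]
contact_force: [0.1, 0.5, 0.0]
gripper_width: 0.0001
```

```bash
python3 - <<'E'
from h import *
st()
p=r.get_state()["tcp_pos"];print(proj("side",p),proj("top",p))
snap("7",{"side":(230,80,160,120),"top":(250,110,120,90)})
E
```

```text
time_s 5.35
tcp_pos [0.5825 0.0411 0.2634]
eef_rot [-1.799991e+02 -4.000000e-04 -8.924210e+01]
contact_force [0.1248 0.4997 0.0469]
gripper_width 0.0001
[[290.53933269 170.80962785]] [[309.41811294 166.36099805]]
```

View pics/side7z.png

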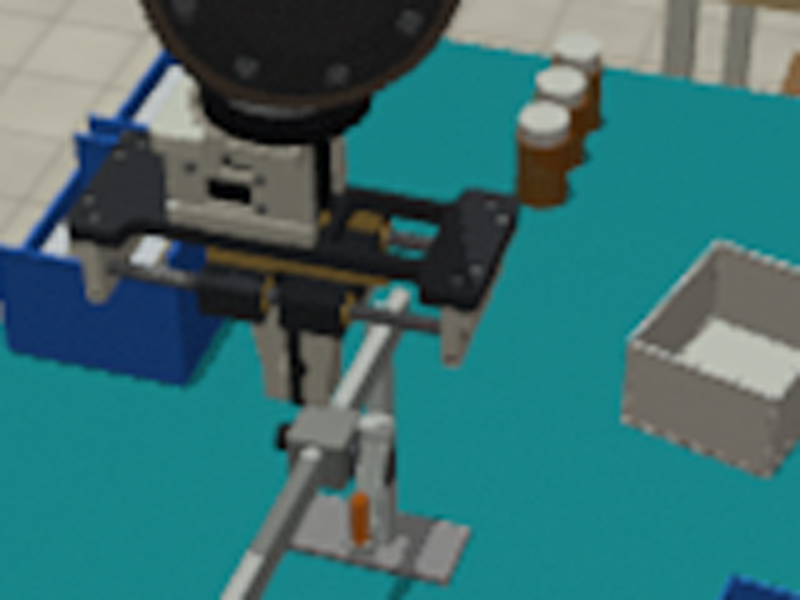

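View pics/top7z.png

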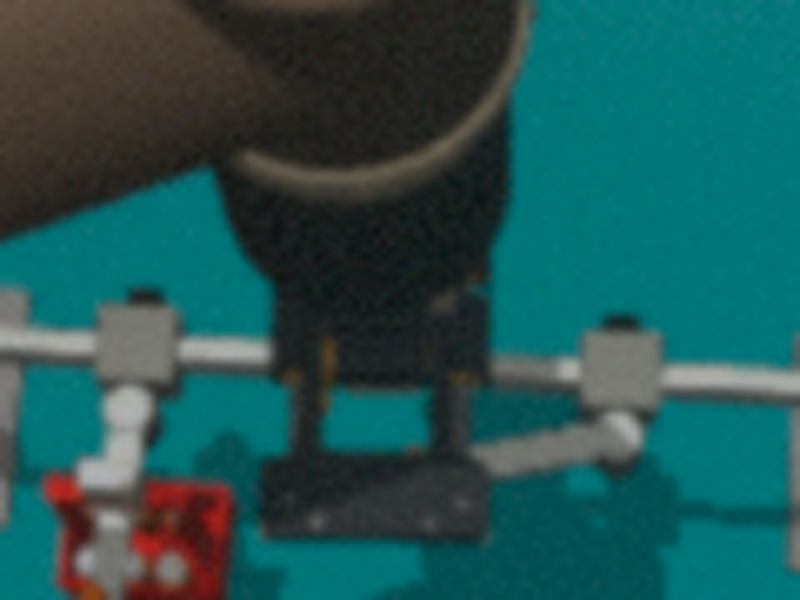

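```bash
python3 - <<'E'
from h import *
for dz in(.025,.03,.035,.04):
  print(dz,proj("side",[.5825,.0506,.2634+dz]))
s=r.capture("side")["color"][:,:,::-1][140:170,275:305]
cv2.imwrite("pics/c8.png",cv2.resize(s,None,fx=20,fy=20,interpolation=cv2.INTER_NEAREST))
E
```

```text
0.025 [[288.76502654 165.62383874]]
0.03 [[288.66652072 164.06648432]]
0.035 [[288.56738113 162.49911011]]
0.04 [[288.46760163 160.92161911]]
```

View pics/c8.png

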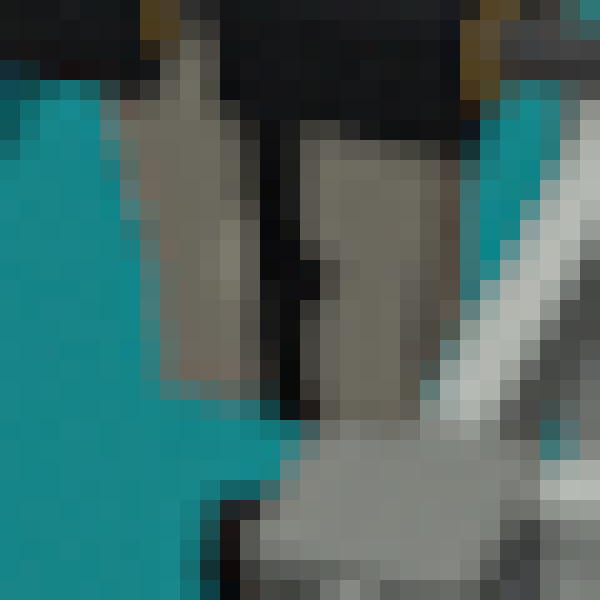

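```bash
python3 - <<'E'
from h import *
s=r.get_state();print(s["tcp_pos"],s["eef_rot"][2]); inc(s["tcp_pos"],s["eef_rot"][2],[(.590,.043,.2634,-167.),(.590,.043,.180,-167)])
E
```

```text
[0.58245157 0.04106836 0.26335854] -89.78721216315644
shift [-0.0019 -0.0076 -0.    ] wz 1.3476
shift [-0.0019 -0.0076  0.0834] wz 1.3476
```

Call:
step_arm:
  increments:
    - [[-0.002,-0.008,0],[0,0,0.15],1]
    - [[-0.002,-0.008,0],[0,0,0.3],1]
    - [[-0.002,-0.008,0],[0,0,0.45],1]
    - [[-0.002,-0.008,0],[0,0,0.6],1]
    - [[-0.002,-0.008,0],[0,0,0.75],1]
    - [[-0.002,-0.008,0.01],[0,0,0.9],1]
    - [[-0.002,-0.008,0.03],[0,0,1.05],1]
    - [[-0.002,-0.008,0.05],[0,0,1.2],1]
    - [[-0.002,-0.008,0.07],[0,0,1.348],1]
    - [[-0.002,-0.008,0.083],[0,0,1.348],1]

```text
time_s: 6.5
tcp_pos: [0.5898, 0.043, 0.1789]
eef_rot: [180.0, -0.1, -167.2]
contact_force: [0.2, 0.9, -0.0]
gripper_width: 0.0004
```

```bash
python3 - <<'E'
from h import *
st()
p=r.get_state()["tcp_pos"];print(proj("side",p),proj("top",p),hin(HB))
snap("9",{"side":(260,120,80,80),"top":(250,130,120,70)})
E
```

```text
time_s 6.5
tcp_pos [0.5898 0.043  0.1789]
eef_rot [ 1.799990e+02 -8.900000e-02 -1.672074e+02]
contact_force [ 0.1879  0.9299 -0.0283]
gripper_width 0.0004
[[289.11641433 194.84728516]] [[310.09790692 171.96495207]] [ 0.0344059  -0.08703627]
```

View pics/side9z.png

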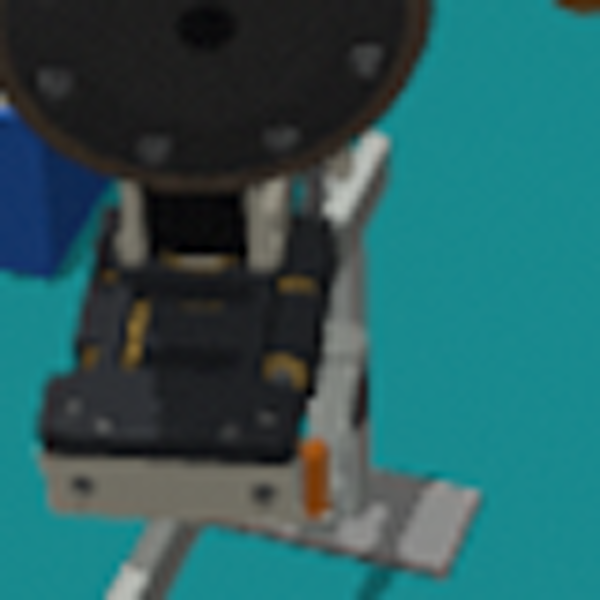

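View pics/top9z.png

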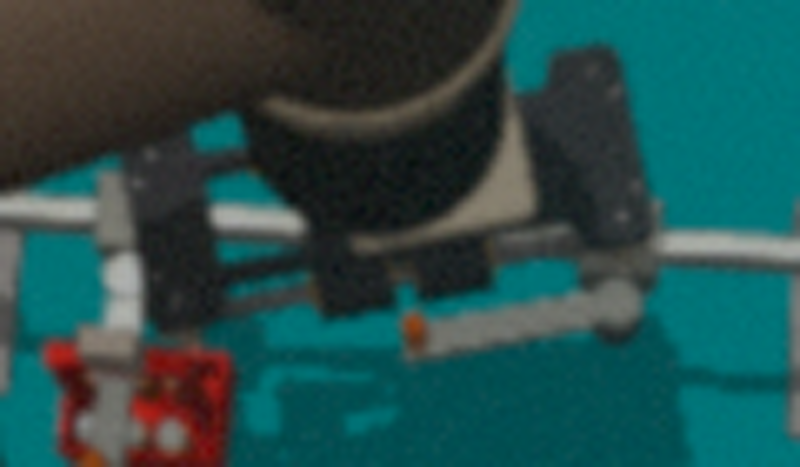

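Call:
step_arm:
  increments:
    - [[0.006,0,0],[0,0,0],1]
    - [[0.011,0,0],[0,0,0],1]
    - [[0.014,0,0],[0,0,0],1]
    - [[0.017,0,0],[0,0,0],1]

```text
time_s: 7.0
tcp_pos: [0.5738, 0.0393, 0.1813]
eef_rot: [180.0, 0.1, -166.8]
contact_force: [-0.3, -0.5, -0.4]
gripper_width: 0.0006
```

Call:
step_arm:
  increments:
    - [[0.003,0,0],[0,0,0],1]
    - [[0.006,0,0],[0,0,0],1]

```text
time_s: 7.2
tcp_pos: [0.569, 0.0382, 0.1812]
eef_rot: [180.0, 0.2, -166.8]
contact_force: [3.9, 1.1, 0.2]
gripper_width: 0.0005
```

```bash
python3 - <<'E'
from h import *
print(hin(HB)); arc(hin(HB),range(5,55,5))
E
```

```text
[ 0.01371226 -0.08689822]
5 [[np.float64(0.0076), np.float64(0.0009), 0], [0, 0, np.float64(-0.087)], 1]
10 [[np.float64(0.0153), np.float64(0.0011), 0], [0, 0, np.float64(-0.175)], 1]
15 [[np.float64(0.023), np.float64(0.0006), 0], [0, 0, np.float64(-0.262)], 1]
20 [[np.float64(0.0305), np.float64(-0.0006), 0], [0, 0, np.float64(-0.349)], 1]
25 [[np.float64(0.038), np.float64(-0.0023), 0], [0, 0, np.float64(-0.436)], 1]
30 [[np.float64(0.0453), np.float64(-0.0048), 0], [0, 0, np.float64(-0.524)], 1]
35 [[np.float64(0.0523), np.float64(-0.0079), 0], [0, 0, np.float64(-0.611)], 1]
40 [[np.float64(0.0591), np.float64(-0.0115), 0], [0, 0, np.float64(-0.698)], 1]
45 [[np.float64(0.0655), np.float64(-0.0158), 0], [0, 0, np.float64(-0.785)], 1]
50 [[np.float64(0.0715), np.float64(-0.0205), 0], [0, 0, np.float64(-0.873)], 1]
```

Call:
step_arm:
  increments:
    - [[0.008,0.001,0],[0,0,-0.087],1]
    - [[0.015,0.001,0],[0,0,-0.175],1]
    - [[0.023,0.001,0],[0,0,-0.262],1]
    - [[0.031,-0.001,0],[0,0,-0.349],1]
    - [[0.038,-0.002,0],[0,0,-0.436],1]
    - [[0.045,-0.005,0],[0,0,-0.524],1]
    - [[0.052,-0.008,0],[0,0,-0.611],1]
    - [[0.059,-0.012,0],[0,0,-0.698],1]
    - [[0.066,-0.016,0],[0,0,-0.785],1]
    - [[0.072,-0.021,0],[0,0,-0.873],1]

```text
time_s: 8.2
tcp_pos: [0.5047, 0.0013, 0.1814]
eef_rot: [-179.8, 0.2, -116.6]
contact_force: [6.6, 0.6, -0.9]
gripper_width: 0.0006
```

```bash
python3 - <<'E'
from h import *
st();print(hin(HB)); arc(hin(HB),[3,6,9,12,15,18,21])
E
```

```text
time_s 8.2
tcp_pos [0.5047 0.0013 0.1814]
eef_rot [-1.797792e+02  1.594000e-01 -1.165616e+02]
contact_force [ 6.5562  0.6336 -0.8983]
gripper_width 0.0006
[ 0.01376506 -0.08606539]
3 [[np.float64(0.0045), np.float64(0.0006), 0], [0, 0, np.float64(-0.052)], 1]
6 [[np.float64(0.0091), np.float64(0.001), 0], [0, 0, np.float64(-0.105)], 1]
9 [[np.float64(0.0136), np.float64(0.0011), 0], [0, 0, np.float64(-0.157)], 1]
12 [[np.float64(0.0182), np.float64(0.001), 0], [0, 0, np.float64(-0.209)], 1]
15 [[np.float64(0.0227), np.float64(0.0006), 0], [0, 0, np.float64(-0.262)], 1]
18 [[np.float64(0.0273), np.float64(0.0), 0], [0, 0, np.float64(-0.314)], 1]
21 [[np.float64(0.0318), np.float64(-0.0008), 0], [0, 0, np.float64(-0.367)], 1]
```

Call:
step_arm:
  increments:
    - [[0.0045,0.0005,0],[0,0,-0.052],1]
    - [[0.009,0.001,0],[0,0,-0.105],1]
    - [[0.0135,0.001,0],[0,0,-0.157],1]
    - [[0.018,0.001,0],[0,0,-0.209],1]

```text
time_s: 8.6
tcp_pos: [0.4952, -0.014, 0.1812]
eef_rot: [-179.8, 0.1, -104.7]
contact_force: [4.6, 2.7, 0.0]
gripper_width: 0.0001
```

```bash
python3 - <<'E'
from h import *
st();print(hin(HB)); 
snap("10",{"side":(260,120,80,80),"top":(280,130,120,80)})
E
```

```text
time_s 8.6
tcp_pos [ 0.4952 -0.014   0.1812]
eef_rot [-1.798155e+02  1.180000e-01 -1.046802e+02]
contact_force [4.5855 2.7372 0.0107]
gripper_width 0.0001
[ 0.01401904 -0.08663337]
```

View pics/side10z.png

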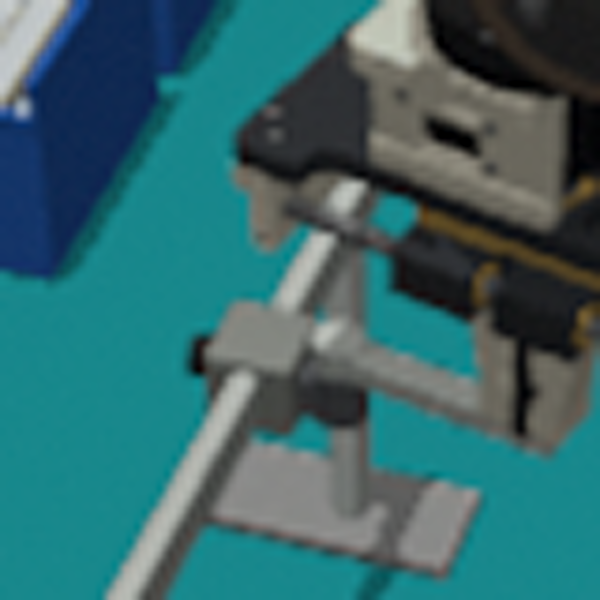

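View pics/top10z.png

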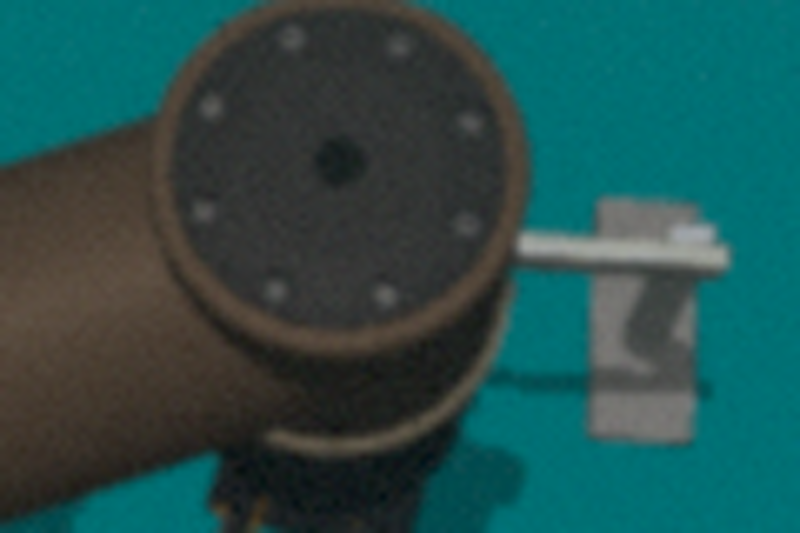

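Call:
step_arm:
  increments:
    - [[0.0038,0.0005,0],[0,0,-0.044],1]
    - [[0.0076,0.0009,0],[0,0,-0.087],1]

```text
time_s: 8.9
tcp_pos: [0.4918, -0.0211, 0.1809]
eef_rot: [-179.9, 0.1, -99.8]
contact_force: [3.7, 3.0, 1.3]
gripper_width: 0.0002
```

Call:
step_arm:
  increments:
    - [[0.0015,0.0002,0],[0,0,-0.017],1]
    - [[0.003,0.0004,0],[0,0,-0.035],1]

```text
time_s: 9.1
tcp_pos: [0.4903, -0.0242, 0.1807]
eef_rot: [-180.0, 0.0, -97.9]
contact_force: [3.3, 3.4, 1.4]
gripper_width: 0.0003
```

Call:
step_arm:
  increments:
    - [[0.0015,0.0002,0],[0,0,-0.017],1]
    - [[0.003,0.0004,0],[0,0,-0.035],1]

```text
time_s: 9.3
tcp_pos: [0.4891, -0.0274, 0.1804]
eef_rot: [180.0, 0.0, -95.8]
contact_force: [2.5, 3.9, 2.1]
gripper_width: 0.0004
```

Call:
step_arm:
  increments:
    - [[0.0015,0.0002,0],[0,0,-0.017],1]
    - [[0.003,0.0004,0],[0,0,-0.035],1]

```text
time_s: 9.5
tcp_pos: [0.4883, -0.0305, 0.1804]
eef_rot: [180.0, 0.0, -93.8]
contact_force: [2.5, 3.5, 2.6]
gripper_width: 0.0005
```

Call:
step_arm:
  increments:
    - [[0.0015,0.0002,0],[0,0,-0.017],1]
    - [[0.003,0.0004,0],[0,0,-0.035],1]

```text
time_s: 9.7
tcp_pos: [0.4877, -0.0335, 0.1803]
eef_rot: [180.0, -0.0, -91.8]
contact_force: [2.8, 3.1, 1.9]
gripper_width: 0.0005
```

Call:
step_arm:
  increments:
    - [[0.0015,0.0002,0],[0,0,-0.017],1]
    - [[0.003,0.0004,0],[0,0,-0.035],1]

```text
time_s: 9.9
tcp_pos: [0.4873, -0.0365, 0.1804]
eef_rot: [180.0, 0.0, -89.7]
contact_force: [3.3, 3.0, 1.3]
gripper_width: 0.0004
```

Call:
step_arm:
  increments:
    - [[0.001,0,0],[0,0,-0.01],1]
    - [[0.002,0,0],[0,0,-0.02],1]

```text
time_s: 10.1
tcp_pos: [0.4871, -0.0384, 0.1803]
eef_rot: [180.0, 0.0, -88.6]
contact_force: [0.0, 6.2, 3.6]
gripper_width: 0.0004
```

Call:
step_arm:
  increments:
    - [[0.001,0,0],[0,0,-0.01],1]
    - [[0.002,0,0],[0,0,-0.02],1]

```text
time_s: 10.3
tcp_pos: [0.487, -0.0389, 0.1802]
eef_rot: [180.0, 0.2, -87.5]
contact_force: [-3.0, 15.2, 6.1]
gripper_width: 0.0002
```

Call:
step_arm:
  increments:
    - [[0.001,0,0],[0,0,-0.01],1]
    - [[0.002,0,0],[0,0,-0.02],1]

```text
time_s: 10.5
tcp_pos: [0.4868, -0.0394, 0.1801]
eef_rot: [180.0, 0.3, -86.4]
contact_force: [-5.3, 23.4, 7.3]
gripper_width: 0.0005
```

Call:
step_arm:
  increments:
    - [[-0.005,0,0],[0,0,0],1]
    - [[-0.02,0,-0.02],[0,0,0],1]
    - [[-0.03,0,-0.07],[0,0,0],1]
    - [[-0.03,0,-0.08],[0,0,-0.15],1]

```text
time_s: 10.9
tcp_pos: [0.4865, -0.0126, 0.2645]
eef_rot: [-179.8, -0.1, -77.7]
contact_force: [0.3, -0.6, 1.0]
gripper_width: 0.0006
```

```bash
python3 - <<'E'
from h import *
st()
s=r.get_state();p=s["tcp_pos"];print(s["joints"]);inc(p,s["eef_rot"][2],[(.50,.08,.32,-5.)])
E
```

```text
time_s 10.9
tcp_pos [ 0.4865 -0.0126  0.2645]
eef_rot [-1.798104e+02 -1.038000e-01 -7.771340e+01]
contact_force [ 0.2786 -0.6348  0.9563]
gripper_width 0.0006
[ 21.84917588  -0.23986674 -15.13888126   0.13863063 -74.93126796
  -9.59824691]
shift [-0.0876 -0.0329 -0.0555] wz -1.2691
```

```bash
python3 - <<'E'
from h import *
snap("11",{"side":(250,130,120,100),"top":(240,140,130,90)})
E
```

```text
(no output)
```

View pics/side11z.png

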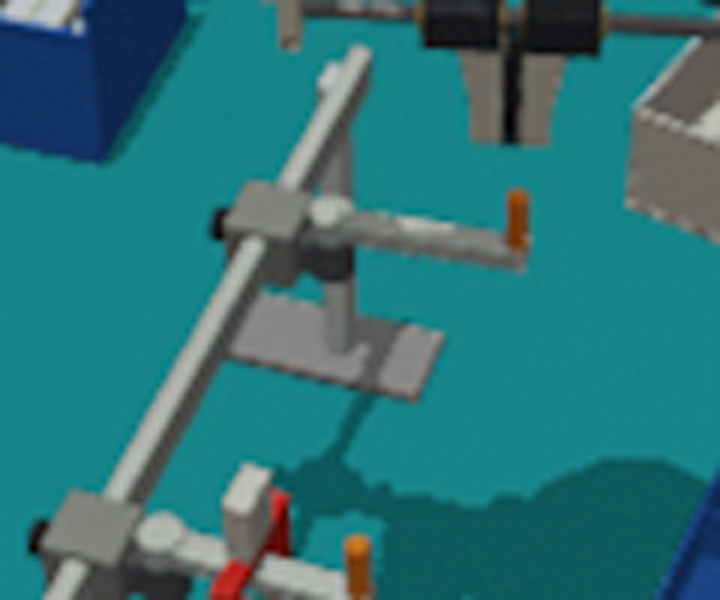

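View pics/top11z.png

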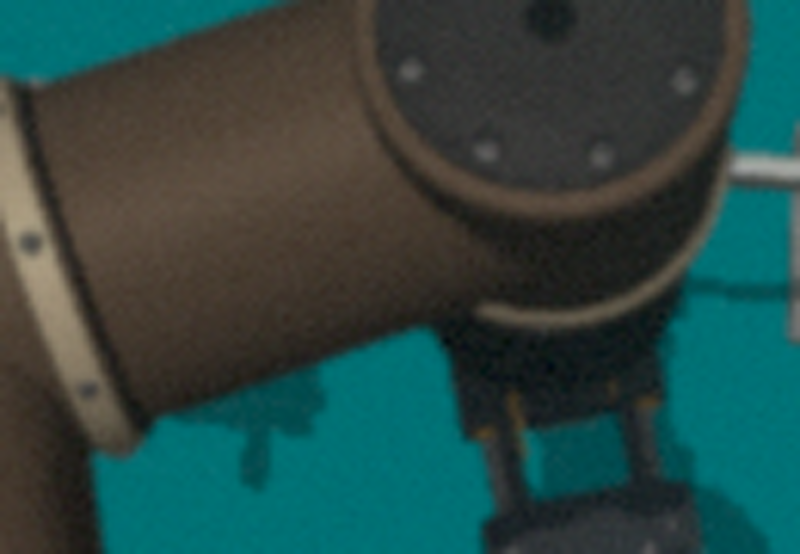

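```bash
python3 - <<'E'
from h import *
np.set_printoptions(precision=4,suppress=True)
T=np.array([.4865,-.0126,.2645]);y=np.radians(-77.7);X=np.array([np.cos(y),np.sin(y),0])
for o in(0,.0095):
  for dz in(.03,.034,.038,.042): print(o,dz,proj("side",T-X*o+[0,0,dz]))
print("postB top",onz("side",336.2,162.2,.236),"mid",onz("side",336.1,166.7,.2205))
print("tab",onz("side",291.7,210.3,.247), "top view",onz("top",220+203/4.4,140+180/4.4,.247))
im=cv2.imread("pics/side11.png")[200:225,280:320];cv2.imwrite("pics/c12.png",cv2.resize(im,None,fx=18,fy=18,interpolation=cv2.INTER_CUBIC))
im=cv2.imread("pics/top0.png")[165:215,250:290];cv2.imwrite("pics/c13.png",cv2.resize(im,None,fx=12,fy=12,interpolation=cv2.INTER_CUBIC))
E
```

```text
0 0.03 [[333.9889 155.0745]]
0 0.034 [[334.0255 153.8236]]
0 0.038 [[334.0623 152.5663]]
0 0.042 [[334.0992 151.3027]]
0.0095 0.03 [[333.7586 157.5679]]
0.0095 0.034 [[333.7948 156.3158]]
0.0095 0.038 [[333.8312 155.0574]]
0.0095 0.042 [[333.8678 153.7926]]
postB top [ 0.4908 -0.054   0.236 ] mid [ 0.4906 -0.0538  0.2205]
tab [0.5409 0.1525 0.247 ] top view [0.543  0.1554 0.247 ]
```

View pics/c12.png

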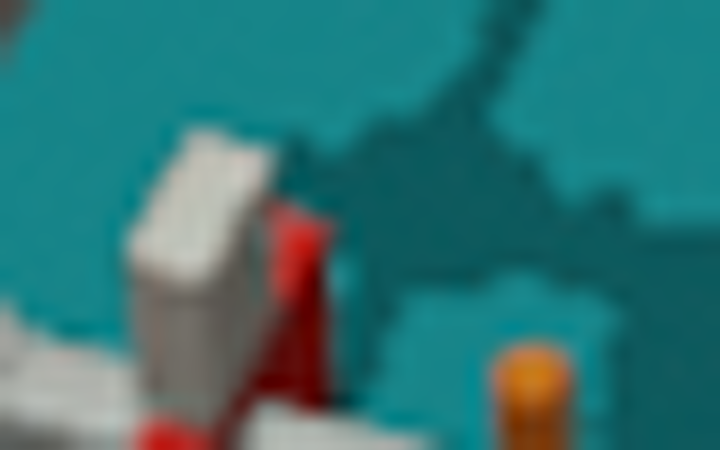

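View pics/c13.png

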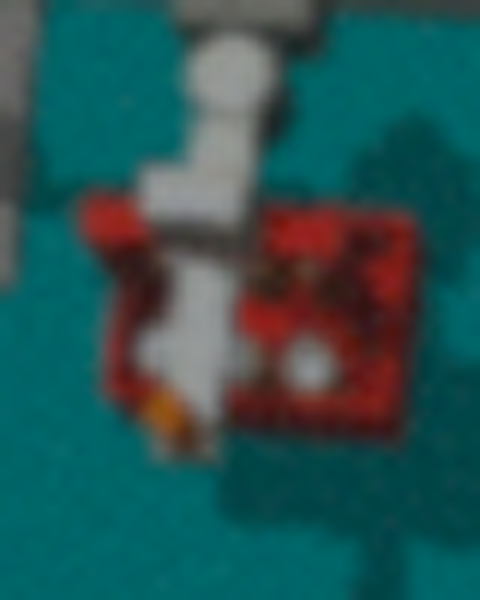

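```bash
python3 - <<'E'
from h import *
np.set_printoptions(precision=4,suppress=True)
S=[onz("side",280+u/18,200+v/18,.247) for u,v in((200,130),(275,155),(200,285),(130,245))]
T=[onz("top",250+u/12,165+v/12,.247) for u,v in((140,170),(245,180),(240,225),(148,218))]
for n,q in(("side",S),("top",T)):
    print(n,np.mean(q,0)); [print("  ",p[:2]) for p in q]
E
```

```text
side [0.541  0.1558 0.247 ]
   [0.5455 0.1436]
   [0.5347 0.145 ]
   [0.5364 0.1693]
   [0.5473 0.1654]
top [0.5413 0.1554 0.247 ]
   [0.5474 0.1677]
   [0.5459 0.1442]
   [0.5356 0.1447]
   [0.5365 0.1652]
```

```bash
python3 - <<'E'
from h import *
s=r.get_state();p=s["tcp_pos"];print(p,s["eef_rot"]);inc(p,s["eef_rot"][2],[(.541,.1556,.27,-4.3)])
E
```

```text
[ 0.4856972  -0.01273514  0.26210265] [-1.79905635e+02 -3.30334651e-02 -7.75485081e+01]
shift [-0.1525 -0.0903 -0.0079] wz -1.2784
```

Call:
step_arm:
  increments:
    - [[-0.02,-0.01,-0.008],[0,0,-0.15],0.35]
    - [[-0.04,-0.03,-0.008],[0,0,-0.3],0.35]
    - [[-0.06,-0.04,-0.008],[0,0,-0.45],0.35]
    - [[-0.08,-0.05,-0.008],[0,0,-0.6],0.35]
    - [[-0.1,-0.06,-0.008],[0,0,-0.75],0.35]
    - [[-0.12,-0.07,-0.008],[0,0,-0.9],0.35]
    - [[-0.14,-0.08,-0.008],[0,0,-1.05],0.35]
    - [[-0.1525,-0.09,-0.008],[0,0,-1.2],0.35]
    - [[-0.1525,-0.09,-0.008],[0,0,-1.278],0.35]
    - [[-0.1525,-0.09,-0.008],[0,0,-1.278],0.35]
  force: 25

```text
time_s: 12.0
tcp_pos: [0.5402, 0.155, 0.2663]
eef_rot: [179.8, 0.2, -4.6]
contact_force: [-1.1, -0.7, 0.3]
gripper_width: 0.0569
```

```bash
python3 - <<'E'
from h import *
st()
s=r.get_state();p=s["tcp_pos"];inc(p,s["eef_rot"][2],[(.541,.1556,.182,-4.3)])
snap("14",{"side":(230,130,120,100)})
E
```

```text
time_s 12.0
tcp_pos [0.5402 0.155  0.2663]
eef_rot [179.8385   0.2054  -4.6391]
contact_force [-1.0751 -0.744   0.3027]
gripper_width 0.0569
shift [ 0.0007 -0.0007  0.0843] wz -0.0059
```

View pics/side14z.png

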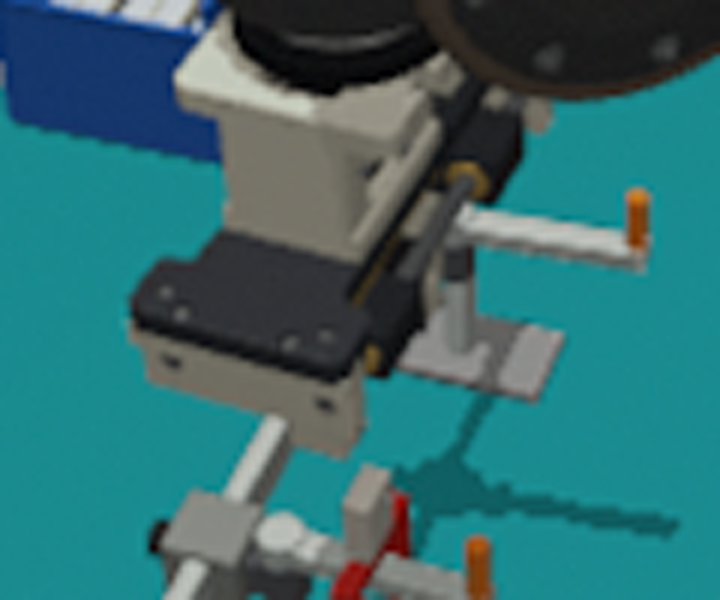

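Call:
step_arm:
  increments:
    - [[0.0007,-0.0007,0.03],[0,0,0],0.35]
    - [[0.0007,-0.0007,0.055],[0,0,0],0.35]
    - [[0.0007,-0.0007,0.07],[0,0,0],0.35]
    - [[0.0007,-0.0007,0.078],[0,0,0],0.35]
    - [[0.0007,-0.0007,0.082],[0,0,0],0.35]

```text
time_s: 12.55
tcp_pos: [0.5416, 0.1555, 0.1856]
eef_rot: [179.9, 0.1, -4.7]
contact_force: [-0.2, 0.6, 0.1]
gripper_width: 0.0573
```

```bash
python3 - <<'E'
from h import *
st()
snap("15",{"side":(250,160,90,80),"top":(240,150,60,50)})
E
```

```text
time_s 12.55
tcp_pos [0.5416 0.1555 0.1856]
eef_rot [ 1.79938e+02  6.63000e-02 -4.72360e+00]
contact_force [-0.2018  0.6165  0.0671]
gripper_width 0.0573
```

View pics/side15z.png

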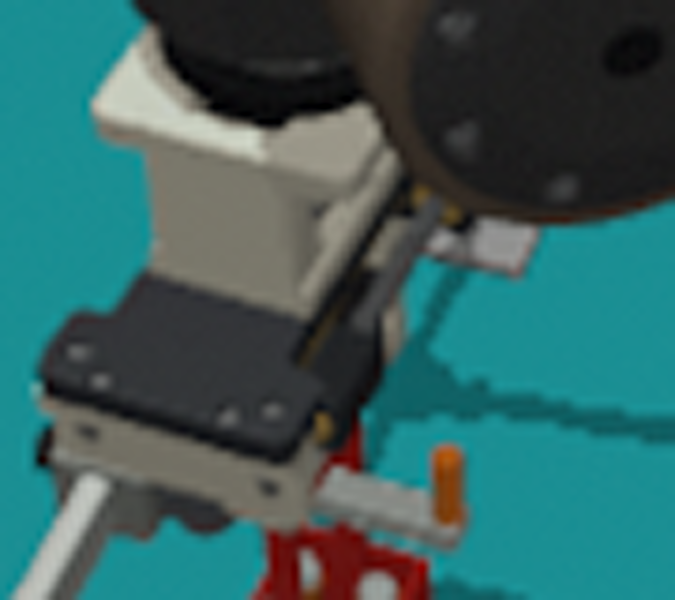

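View pics/top15z.png

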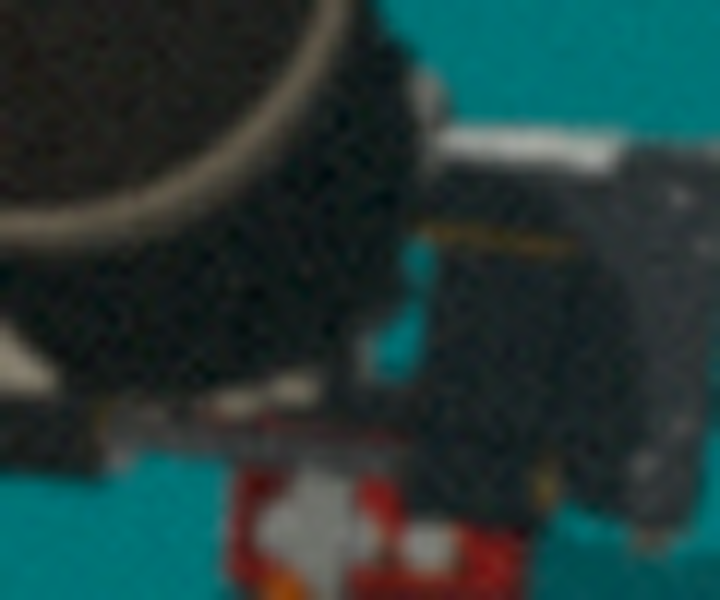

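Call:
step_arm:
  increments:
    - [[0,0,0.002],[0,0,0],0.35]
    - [[0,0,0.004],[0,0,0],0.35]
    - [[0,0,0.004],[0,0,0],0.35]

```text
time_s: 12.95
tcp_pos: [0.5421, 0.1563, 0.1826]
eef_rot: [-180.0, -0.0, -4.6]
contact_force: [0.7, 0.8, -0.6]
gripper_width: 0.0569
```

Call:
step_arm:
  increments:
    - [[0,0,0],[0,0,0],1]
    - [[0,0,0],[0,0,0],1]
    - [[0,0,0],[0,0,0],1]
    - [[0,0,0],[0,0,0],1]
  force: 25

```text
time_s: 13.35
tcp_pos: [0.5421, 0.1563, 0.1824]
eef_rot: [-180.0, -0.0, -4.6]
contact_force: [-1.0, -0.6, -0.3]
gripper_width: 0.0305
```

Call:
step_arm:
  increments:
    - [[0,0,0],[0,0,0],1]
    - [[0,0,0],[0,0,0],1]
    - [[0,0,0],[0,0,0],1]

```text
time_s: 13.65
tcp_pos: [0.5421, 0.1563, 0.1824]
eef_rot: [-180.0, -0.0, -4.6]
contact_force: [-0.6, 0.3, 0.5]
gripper_width: 0.0239
```

Call:
step_arm:
  increments:
    - [[0,0,-0.003],[0,0,0],1]
    - [[0,0,-0.01],[0,0,0],1]
    - [[0,0,-0.02],[0,0,0],1]
    - [[0,0,-0.031],[0,0,0],1]
    - [[0,0,-0.041],[0,0,0],1]
    - [[0,0,-0.047],[0,0,0],1]
    - [[0,0,-0.047],[0,0,0],1]

```text
time_s: 14.35
tcp_pos: [0.5426, 0.1565, 0.2307]
eef_rot: [-179.9, -0.1, -4.6]
contact_force: [-1.3, 0.2, -1.7]
gripper_width: 0.0236
```

```bash
python3 - <<'E'
from h import *
st()
s=r.get_state();p=s["tcp_pos"];z=p[2];inc(p,s["eef_rot"][2],[(.455,.165,z,-4.6),(.455,-.0535,z,2.5),(.5345,-.0513,z,2.5)])
snap("16",{"side":(250,160,100,100),"top":(230,150,80,60)})
E
```

```text
time_s 14.35
tcp_pos [0.5426 0.1565 0.2307]
eef_rot [-1.799303e+02 -9.950000e-02 -4.567500e+00]
contact_force [-1.2661  0.2324 -1.6642]
gripper_width 0.0236
shift [-0.088  -0.0015 -0.    ] wz 0.0006
shift [-0.0706  0.2163  0.    ] wz -0.1234
shift [0.0085 0.2078 0.    ] wz -0.1234
```

View pics/side16z.png

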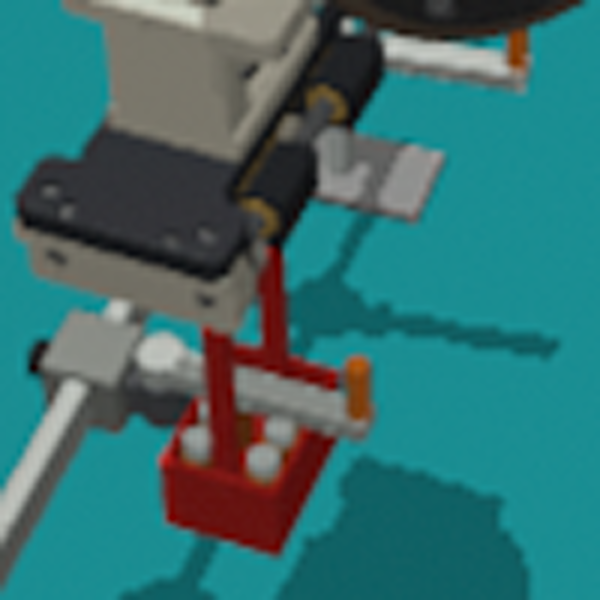

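Call:
step_arm:
  increments:
    - [[-0.006,0,0],[0,0,0],1]
    - [[-0.018,0,0],[0,0,0],1]
    - [[-0.034,-0.001,0],[0,0,0],1]
    - [[-0.051,-0.001,0],[0,0,0],1]
    - [[-0.067,-0.001,0],[0,0,0],1]
    - [[-0.08,-0.0015,0],[0,0,0],1]
    - [[-0.088,-0.0015,0],[0,0,0],1]
    - [[-0.088,-0.0015,0],[0,0,0],1]

```text
time_s: 15.25
tcp_pos: [0.4535, 0.165, 0.2299]
eef_rot: [-180.0, -0.0, -4.5]
contact_force: [0.6, -0.1, -1.1]
gripper_width: 0.0239
```

```bash
python3 - <<'E'
from h import *
st()
s=r.get_state();p=s["tcp_pos"];z=.2307;inc(p,s["eef_rot"][2],[(.455,-.0535,z,2.5)])
snap("17",{"side":(270,160,100,100)})
E
```

```text
time_s 15.25
tcp_pos [0.4535 0.165  0.2299]
eef_rot [-1.799531e+02 -3.740000e-02 -4.507100e+00]
contact_force [ 0.5773 -0.0708 -1.113 ]
gripper_width 0.0239
shift [ 0.0186  0.2177 -0.0008] wz -0.1223
```

View pics/side17z.png

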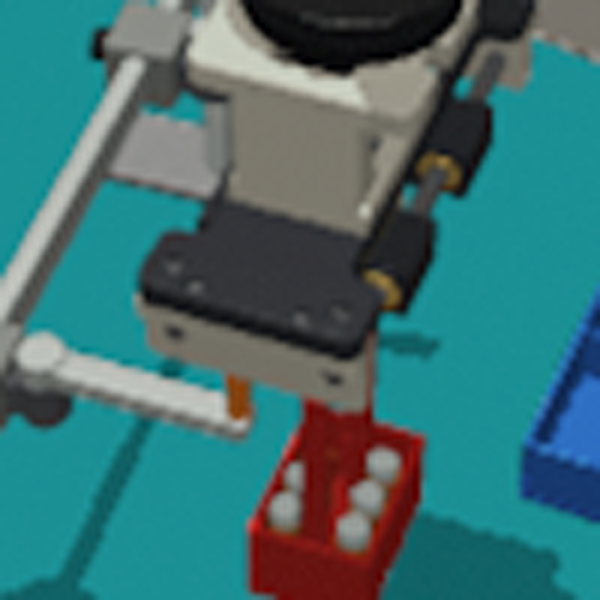

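Call:
step_arm:
  increments:
    - [[0,0.01,0],[0,0,0],1]
    - [[0.002,0.03,0],[0,0,-0.02],1]
    - [[0.005,0.057,0],[0,0,-0.04],1]
    - [[0.008,0.088,0],[0,0,-0.06],1]
    - [[0.01,0.12,0],[0,0,-0.08],1]
    - [[0.013,0.152,0],[0,0,-0.1],1]
    - [[0.016,0.18,0],[0,0,-0.122],1]
    - [[0.018,0.202,0],[0,0,-0.122],1]
    - [[0.0186,0.2177,0],[0,0,-0.122],1]
    - [[0.0186,0.2177,0],[0,0,-0.122],1]

```text
time_s: 16.3
tcp_pos: [0.4555, -0.0558, 0.2291]
eef_rot: [180.0, 0.0, 2.3]
contact_force: [0.5, 0.1, -1.9]
gripper_width: 0.0232
```

```bash
python3 - <<'E'
from h import *
st()
s=r.get_state();p=s["tcp_pos"];z=p[2];inc(p,s["eef_rot"][2],[(.5345,-.0513,z,2.5)])
snap("18",{"side":(290,110,100,100),"top":(290,140,100,75)})
E
```

```text
time_s 16.3
tcp_pos [ 0.4555 -0.0558  0.2291]
eef_rot [1.799684e+02 4.800000e-02 2.258900e+00]
contact_force [ 0.5259  0.1099 -1.8554]
gripper_width 0.0232
shift [ 0.0791 -0.0014 -0.    ] wz -0.0042
```

View pics/side18z.png

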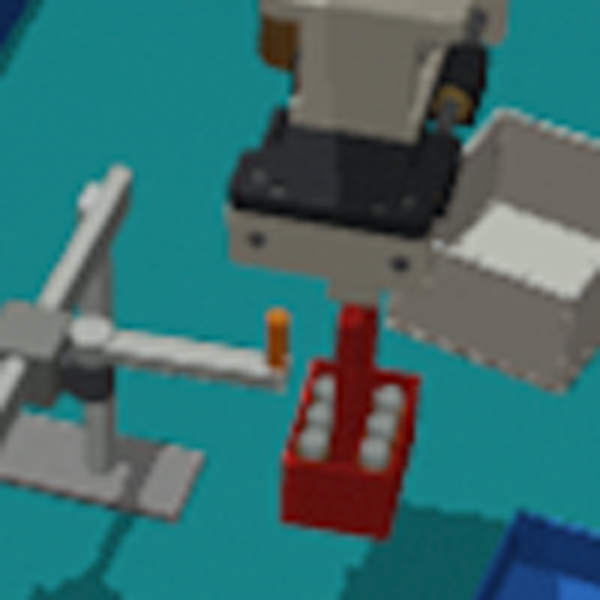

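View pics/top18z.png

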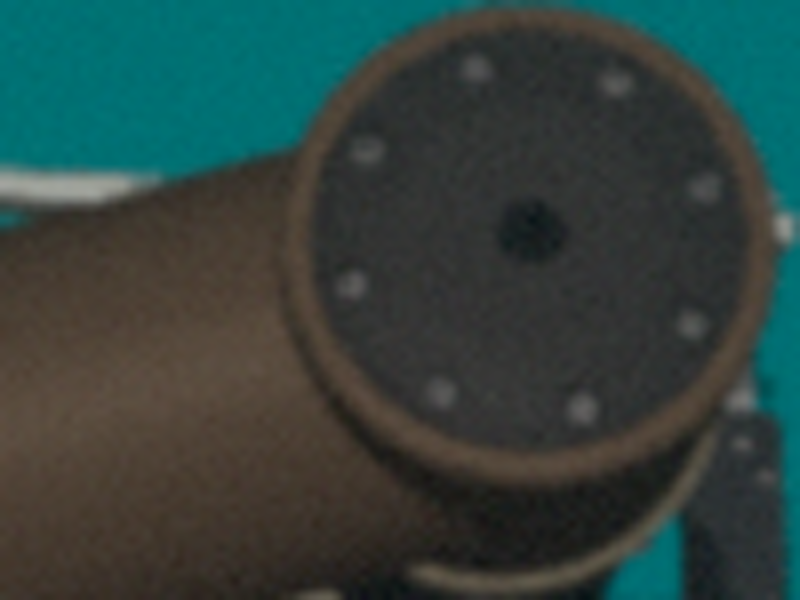

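Call:
step_arm:
  increments:
    - [[0.006,0,0],[0,0,0],1]
    - [[0.018,0,0],[0,0,0],1]
    - [[0.033,0,0],[0,0,0],1]
    - [[0.048,-0.001,0],[0,0,0],1]
    - [[0.062,-0.001,0],[0,0,0],1]
    - [[0.073,-0.0014,0],[0,0,0],1]
    - [[0.079,-0.0014,0],[0,0,0],1]
    - [[0.079,-0.0014,0],[0,0,0],1]

```text
time_s: 17.2
tcp_pos: [0.5351, -0.049, 0.2289]
eef_rot: [180.0, 0.1, 2.4]
contact_force: [-0.1, -0.1, -1.5]
gripper_width: 0.0236
```

```bash
python3 - <<'E'
from h import *
st()
snap("19",{"side":(270,110,100,100)})
E
```

```text
time_s 17.2
tcp_pos [ 0.5351 -0.049   0.2289]
eef_rot [1.799862e+02 5.390000e-02 2.405800e+00]
contact_force [-0.0645 -0.1071 -1.5271]
gripper_width 0.0236
```

View pics/side19z.png

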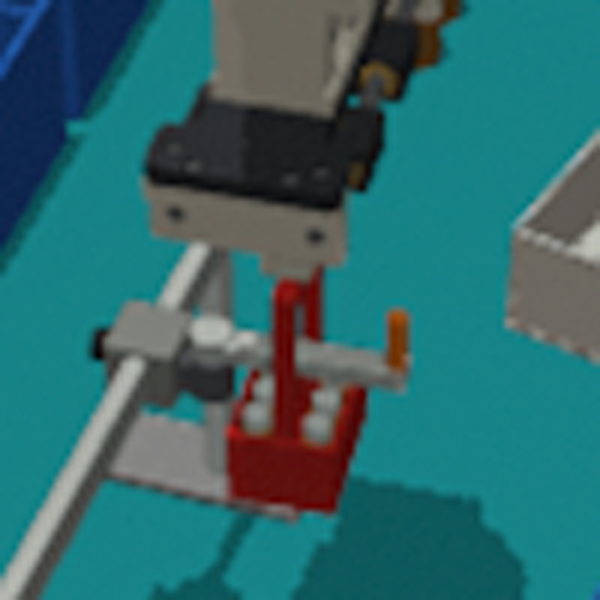

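Call:
step_arm:
  increments:
    - [[0,0.001,0.004],[0,0,0],1]
    - [[0,0.002,0.013],[0,0,0],1]
    - [[0,0.002,0.024],[0,0,0],1]
    - [[0,0.002,0.034],[0,0,0],1]
    - [[0,0.002,0.041],[0,0,0],1]
    - [[0,0.002,0.043],[0,0,0],1]

```text
time_s: 17.85
tcp_pos: [0.5339, -0.0511, 0.1851]
eef_rot: [180.0, 0.1, 2.4]
contact_force: [-0.7, -0.5, -1.5]
gripper_width: 0.0237
```

Call:
step_arm:
  increments:
    - [[0,0,0.001],[0,0,0],1]
    - [[0,0,0.002],[0,0,0],1]
    - [[0,0,0.002],[0,0,0],1]

```text
time_s: 18.15
tcp_pos: [0.5348, -0.0509, 0.1846]
eef_rot: [-180.0, -0.0, 2.4]
contact_force: [-0.4, -0.6, -1.4]
gripper_width: 0.0237
```

Call:
step_arm:
  increments:
    - [[0,0,0.001],[0,0,0],1]
    - [[0,0,0.0015],[0,0,0],1]
    - [[0,0,0.0015],[0,0,0],1]

```text
time_s: 18.45
tcp_pos: [0.5346, -0.051, 0.1829]
eef_rot: [-180.0, -0.0, 2.4]
contact_force: [0.2, 0.2, -2.3]
gripper_width: 0.0237
```

Call:
step_arm:
  increments:
    - [[0,0,0.001],[0,0,0],1]
    - [[0,0,0.001],[0,0,0],1]

```text
time_s: 18.65
tcp_pos: [0.5347, -0.051, 0.1823]
eef_rot: [180.0, -0.0, 2.4]
contact_force: [-0.5, -0.3, 2.6]
gripper_width: 0.0239
```

Call:
step_arm:
  increments:
    - [[0,0,-0.0005],[0,0,0],0.35]
    - [[0,0,-0.0005],[0,0,0],0.35]
    - [[0,0,-0.0005],[0,0,0],0.35]
    - [[0,0,-0.0005],[0,0,0],0.35]
    - [[0,0,-0.0005],[0,0,0],0.35]

```text
time_s: 19.15
tcp_pos: [0.5346, -0.051, 0.1823]
eef_rot: [180.0, 0.0, 2.4]
contact_force: [0.0, 0.1, 0.7]
gripper_width: 0.0551
```

```bash
python3 - <<'E'
from h import *
st()
snap("20",{"side":(270,110,100,100)})
E
```

```text
time_s 19.15
tcp_pos [ 0.5346 -0.051   0.1823]
eef_rot [1.799989e+02 5.900000e-03 2.418100e+00]
contact_force [0.0439 0.0506 0.7246]
gripper_width 0.0551
```

View pics/side20z.png

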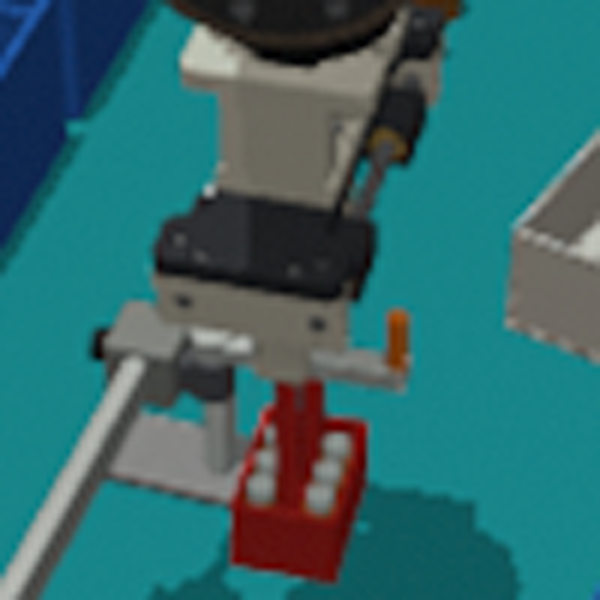

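Call:
step_arm:
  increments:
    - [[0,0,-0.01],[0,0,0],0.35]
    - [[0,0,-0.035],[0,0,0],0.35]
    - [[0,0,-0.07],[0,0,0],0.35]
    - [[0,0,-0.09],[0,0,0],0.35]

```text
time_s: 19.6
tcp_pos: [0.5355, -0.0512, 0.276]
eef_rot: [180.0, -0.2, 2.4]
contact_force: [0.6, -0.1, 0.1]
gripper_width: 0.0566
```

```bash
python3 - <<'E'
from h import *
st()
s=r.get_state();p=s["tcp_pos"];print(s["joints"]);inc(p,s["eef_rot"][2],[(.4925,.134,.27,84.3)])
snap("21",{"side":(270,130,100,100)})
E
```

```text
time_s 19.6
tcp_pos [ 0.5355 -0.0512  0.276 ]
eef_rot [179.9832  -0.1958   2.4332]
contact_force [ 0.5971 -0.1257  0.0825]
gripper_width 0.0566
[ 1.54792001e+01  4.72976499e+00 -8.41958418e+00  6.22800680e-02
 -7.66636785e+01  7.69396811e+01]
shift [-0.0351 -0.1868  0.006 ] wz -1.4288
```

View pics/side21z.png

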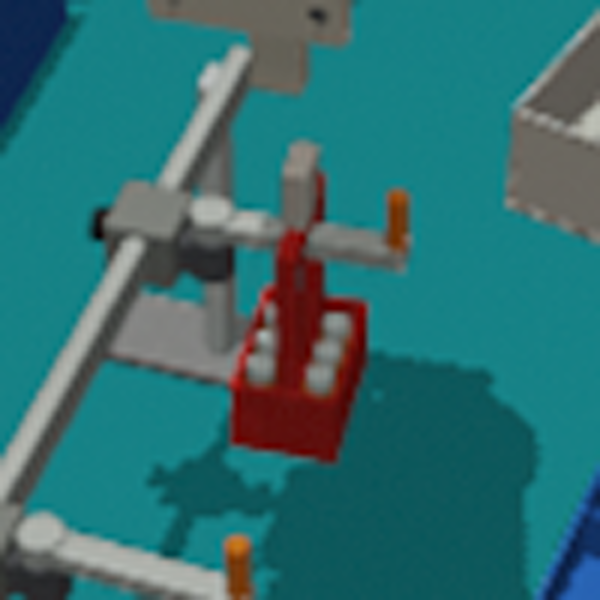

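Call:
step_arm:
  increments:
    - [[-0.005,-0.02,0],[0,0,-0.15],1]
    - [[-0.01,-0.045,0],[0,0,-0.3],1]
    - [[-0.015,-0.07,0],[0,0,-0.45],1]
    - [[-0.02,-0.095,0],[0,0,-0.6],1]
    - [[-0.025,-0.12,0],[0,0,-0.75],1]
    - [[-0.03,-0.145,0],[0,0,-0.9],1]
    - [[-0.033,-0.165,0],[0,0,-1.05],1]
    - [[-0.035,-0.18,0],[0,0,-1.2],1]
    - [[-0.035,-0.187,0.006],[0,0,-1.35],1]
    - [[-0.035,-0.187,0.006],[0,0,-1.429],1]
  force: 40

```text
time_s: 20.65
tcp_pos: [0.4913, 0.1353, 0.2663]
eef_rot: [-180.0, 0.0, 84.7]
contact_force: [-0.6, -0.0, -1.0]
gripper_width: 0.0007
```

```bash
python3 - <<'E'
from h import *
st()
s=r.get_state();p=s["tcp_pos"];inc(p,s["eef_rot"][2],[(.4925,.134,.181,84.3)])
snap("22",{"side":(270,160,100,100),"top":(230,140,120,90)})
E
```

```text
time_s 20.65
tcp_pos [0.4913 0.1353 0.2663]
eef_rot [-1.799726e+02  4.900000e-03  8.469320e+01]
contact_force [-0.5728 -0.0212 -0.9721]
gripper_width 0.0007
shift [-0.0012  0.0013  0.0853] wz 0.0069
```

View pics/side22z.png

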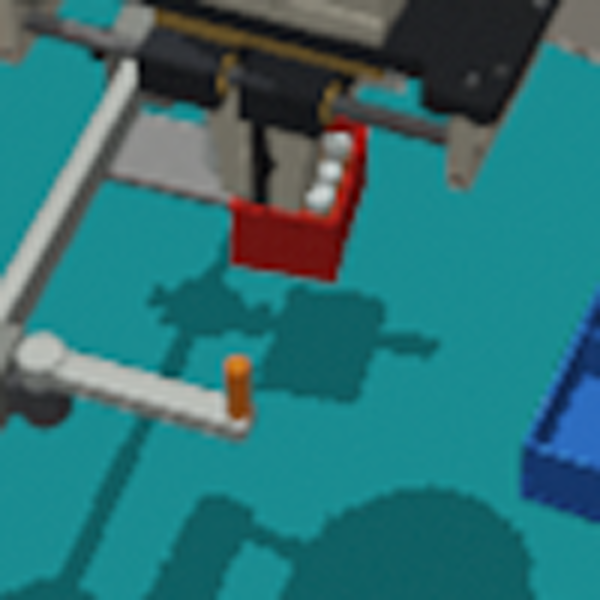

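View pics/top22z.png

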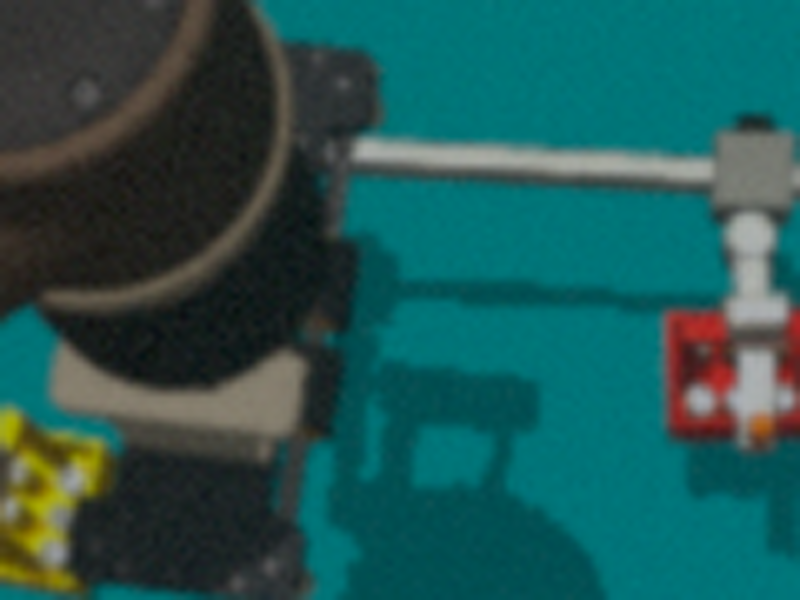

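Call:
step_arm:
  increments:
    - [[-0.002,0.001,0.035],[0,0,0],1]
    - [[-0.002,0.001,0.065],[0,0,0],1]
    - [[-0.002,0.001,0.08],[0,0,0],1]
    - [[-0.002,0.001,0.085],[0,0,0],1]

```text
time_s: 21.15
tcp_pos: [0.4918, 0.1316, 0.1801]
eef_rot: [-179.9, 0.1, 84.1]
contact_force: [0.6, -0.2, -0.5]
gripper_width: 0.0001
```

Call:
step_arm:
  increments:
    - [[0.004,0,0],[0,0,0],1]
    - [[0.008,0,0],[0,0,0],1]
    - [[0.011,0,0],[0,0,0],1]

```text
time_s: 21.45
tcp_pos: [0.4944, 0.1441, 0.1826]
eef_rot: [179.9, -0.1, 84.3]
contact_force: [1.1, -0.7, 0.4]
gripper_width: 0.0
```

Call:
step_arm:
  increments:
    - [[0.002,0,0],[0,0,0],1]
    - [[0.004,0,0],[0,0,0],1]

```text
time_s: 21.65
tcp_pos: [0.4942, 0.147, 0.182]
eef_rot: [180.0, 0.0, 84.3]
contact_force: [0.6, -5.0, 1.8]
gripper_width: 0.0004
```

```bash
python3 - <<'E'
from h import *
h=hin(HA);print(h); arc(h,range(-5,-55,-5))
E
```

```text
[0.01560583 0.08371054]
-5 [[np.float64(0.0074), np.float64(-0.001), 0], [0, 0, np.float64(0.087)], 1]
-10 [[np.float64(0.0148), np.float64(-0.0014), 0], [0, 0, np.float64(0.175)], 1]
-15 [[np.float64(0.0222), np.float64(-0.0012), 0], [0, 0, np.float64(0.262)], 1]
-20 [[np.float64(0.0296), np.float64(-0.0003), 0], [0, 0, np.float64(0.349)], 1]
-25 [[np.float64(0.0368), np.float64(0.0012), 0], [0, 0, np.float64(0.436)], 1]
-30 [[np.float64(0.0439), np.float64(0.0034), 0], [0, 0, np.float64(0.524)], 1]
-35 [[np.float64(0.0508), np.float64(0.0062), 0], [0, 0, np.float64(0.611)], 1]
-40 [[np.float64(0.0575), np.float64(0.0096), 0], [0, 0, np.float64(0.698)], 1]
-45 [[np.float64(0.0638), np.float64(0.0135), 0], [0, 0, np.float64(0.785)], 1]
-50 [[np.float64(0.0697), np.float64(0.0179), 0], [0, 0, np.float64(0.873)], 1]
```

Call:
step_arm:
  increments:
    - [[0.0074,-0.001,0],[0,0,0.087],1]
    - [[0.0148,-0.0014,0],[0,0,0.175],1]
    - [[0.0222,-0.0012,0],[0,0,0.262],1]
    - [[0.0296,-0.0003,0],[0,0,0.349],1]
    - [[0.0368,0.0012,0],[0,0,0.436],1]
    - [[0.0439,0.0034,0],[0,0,0.524],1]
    - [[0.0508,0.0062,0],[0,0,0.611],1]
    - [[0.0575,0.0096,0],[0,0,0.698],1]
    - [[0.0638,0.0135,0],[0,0,0.785],1]
    - [[0.0697,0.0179,0],[0,0,0.873],1]

```text
time_s: 22.65
tcp_pos: [0.5177, 0.2148, 0.1812]
eef_rot: [-180.0, 0.1, 34.1]
contact_force: [-4.0, -0.3, 1.5]
gripper_width: 0.0005
```

```bash
python3 - <<'E'
from h import *
st();h=hin(HA);print(h); arc(h,range(-4,-28,-4))
snap("23",{"side":(230,160,100,100),"top":(230,140,120,90)})
E
```

```text
time_s 22.65
tcp_pos [0.5177 0.2148 0.1812]
eef_rot [-1.799598e+02  1.178000e-01  3.406260e+01]
contact_force [-3.9709 -0.2932  1.4837]
gripper_width 0.0005
[0.01688372 0.08453931]
-4 [[np.float64(0.0059), np.float64(-0.001), 0], [0, 0, np.float64(0.07)], 1]
-8 [[np.float64(0.0119), np.float64(-0.0015), 0], [0, 0, np.float64(0.14)], 1]
-12 [[np.float64(0.0179), np.float64(-0.0017), 0], [0, 0, np.float64(0.209)], 1]
-16 [[np.float64(0.024), np.float64(-0.0014), 0], [0, 0, np.float64(0.279)], 1]
-20 [[np.float64(0.0299), np.float64(-0.0007), 0], [0, 0, np.float64(0.349)], 1]
-24 [[np.float64(0.0358), np.float64(0.0004), 0], [0, 0, np.float64(0.419)], 1]
```

View pics/side23z.png

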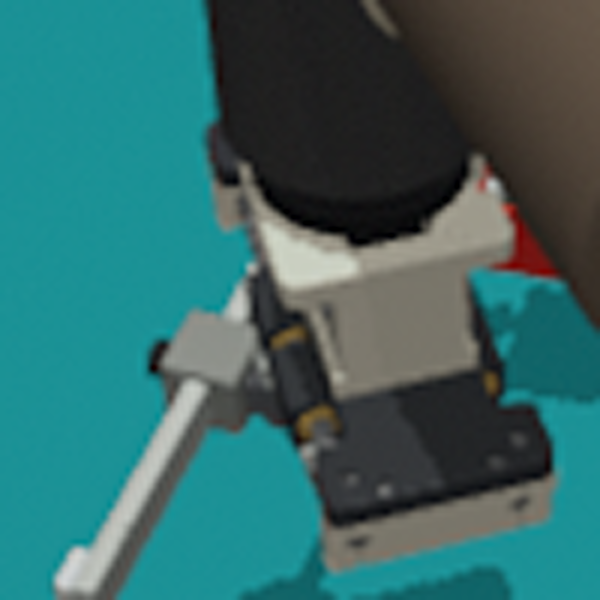

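Call:
step_arm:
  increments:
    - [[0.0059,-0.001,0],[0,0,0.07],1]
    - [[0.0119,-0.0015,0],[0,0,0.14],1]
    - [[0.0179,-0.0017,0],[0,0,0.209],1]
    - [[0.024,-0.0014,0],[0,0,0.279],1]
    - [[0.0299,-0.0007,0],[0,0,0.349],1]
    - [[0.0358,0.0004,0],[0,0,0.419],1]

```text
time_s: 23.35
tcp_pos: [0.5477, 0.2352, 0.1811]
eef_rot: [-179.9, 0.1, 10.3]
contact_force: [-4.3, 2.5, 0.4]
gripper_width: 0.0006
```

```bash
python3 - <<'E'
from h import *
st();h=hin(HA);print(h); arc(h,[-1,-2,-3,-4,-6])
E
```

```text
time_s 23.35
tcp_pos [0.5477 0.2352 0.1811]
eef_rot [-1.799396e+02  6.820000e-02  1.027710e+01]
contact_force [-4.3204  2.4769  0.3711]
gripper_width 0.0006
[0.01637711 0.08529281]
-1 [[np.float64(0.0015), np.float64(-0.0003), 0], [0, 0, np.float64(0.017)], 1]
-2 [[np.float64(0.003), np.float64(-0.0005), 0], [0, 0, np.float64(0.035)], 1]
-3 [[np.float64(0.0045), np.float64(-0.0007), 0], [0, 0, np.float64(0.052)], 1]
-4 [[np.float64(0.006), np.float64(-0.0009), 0], [0, 0, np.float64(0.07)], 1]
-6 [[np.float64(0.009), np.float64(-0.0012), 0], [0, 0, np.float64(0.105)], 1]
```

Call:
step_arm:
  increments:
    - [[0.002,-0.0003,0],[0,0,0.023],1]
    - [[0.004,-0.0006,0],[0,0,0.047],1]
    - [[0.006,-0.0009,0],[0,0,0.07],1]

```text
time_s: 23.65
tcp_pos: [0.5536, 0.237, 0.1812]
eef_rot: [-179.9, 0.0, 6.4]
contact_force: [-4.7, 2.5, 1.1]
gripper_width: 0.0004
```

Call:
step_arm:
  increments:
    - [[0.0015,-0.0003,0],[0,0,0.017],1]
    - [[0.003,-0.0005,0],[0,0,0.035],1]

```text
time_s: 23.85
tcp_pos: [0.5565, 0.2379, 0.1812]
eef_rot: [-179.9, 0.0, 4.4]
contact_force: [-4.1, 3.7, 0.0]
gripper_width: 0.0007
```

Call:
step_arm:
  increments:
    - [[0.0015,-0.0003,0],[0,0,0.017],1]
    - [[0.003,-0.0005,0],[0,0,0.035],1]

```text
time_s: 24.05
tcp_pos: [0.5595, 0.2387, 0.1812]
eef_rot: [-179.9, 0.0, 2.4]
contact_force: [-3.8, 4.1, -0.0]
gripper_width: 0.0
```

Call:
step_arm:
  increments:
    - [[0.0015,-0.0003,0],[0,0,0.017],1]
    - [[0.003,-0.0005,0],[0,0,0.035],1]

```text
time_s: 24.25
tcp_pos: [0.5625, 0.2394, 0.1812]
eef_rot: [-179.9, 0.0, 0.4]
contact_force: [-3.6, 4.5, -0.1]
gripper_width: 0.0003
```

Call:
step_arm:
  increments:
    - [[0.001,0,0],[0,0,0.012],1]
    - [[0.002,0,0],[0,0,0.024],1]

```text
time_s: 24.45
tcp_pos: [0.5646, 0.2396, 0.1813]
eef_rot: [-179.9, 0.0, -1.0]
contact_force: [-3.8, 4.3, -0.3]
gripper_width: 0.0001
```

Call:
step_arm:
  increments:
    - [[0.001,0,0],[0,0,0.012],1]
    - [[0.002,0,0],[0,0,0.024],1]

```text
time_s: 24.65
tcp_pos: [0.5667, 0.2399, 0.1813]
eef_rot: [-179.9, 0.0, -2.3]
contact_force: [-4.1, 5.7, -0.1]
gripper_width: 0.0001
```

Call:
step_arm:
  increments:
    - [[0.0008,-0.0005,0],[0,0,0.008],1]
    - [[0.0015,-0.001,0],[0,0,0.016],1]

```text
time_s: 24.85
tcp_pos: [0.5681, 0.2402, 0.1812]
eef_rot: [-179.9, 0.0, -3.3]
contact_force: [-4.1, 3.0, 0.7]
gripper_width: 0.0003
```

Call:
step_arm:
  increments:
    - [[0.0008,0,0],[0,0,0.008],1]
    - [[0.0015,0,0],[0,0,0.016],1]

```text
time_s: 25.05
tcp_pos: [0.5699, 0.2404, 0.1813]
eef_rot: [-179.9, 0.0, -4.2]
contact_force: [-4.5, 4.4, -1.2]
gripper_width: 0.0006
```

Call:
step_arm:
  increments:
    - [[0.0007,-0.0003,0],[0,0,0.008],1]
    - [[0.0013,-0.0005,0],[0,0,0.015],1]

```text
time_s: 25.25
tcp_pos: [0.5712, 0.2406, 0.1813]
eef_rot: [-179.9, 0.0, -5.1]
contact_force: [-3.0, 3.5, -0.2]
gripper_width: 0.0004
```

Call:
step_arm:
  increments:
    - [[0.0007,-0.0003,0],[0,0,0],1]
    - [[0.0013,-0.0005,0],[0,0,0],1]

```text
time_s: 25.45
tcp_pos: [0.5719, 0.2406, 0.1811]
eef_rot: [-180.0, 0.1, -5.1]
contact_force: [-6.9, 3.7, 1.9]
gripper_width: 0.0001
```

Call:
step_arm:
  increments:
    - [[0.0005,0,0],[0,0,0],1]
    - [[0.001,0,0],[0,0,0],1]

```text
time_s: 25.65
tcp_pos: [0.5721, 0.2406, 0.181]
eef_rot: [-180.0, 0.2, -5.1]
contact_force: [-11.5, 5.5, 2.6]
gripper_width: 0.0006
```

Call:
step_arm:
  increments:
    - [[0.0005,-0.0005,0],[0,0,0],1]
    - [[0.0008,-0.0005,0],[0,0,0],1]
    - [[0.0008,-0.0005,0],[0,0,0],1]

```text
time_s: 25.95
tcp_pos: [0.5721, 0.2407, 0.1809]
eef_rot: [180.0, 0.2, -5.1]
contact_force: [-13.0, 3.5, 3.2]
gripper_width: 0.0004
```

Call:
step_arm:
  increments:
    - [[0.0005,0,0],[0,0,0],1]
    - [[0.0006,0,0],[0,0,0],1]
    - [[0.0006,0,0],[0,0,0],1]
    - [[0.0006,0,0],[0,0,0],1]

```text
time_s: 26.35
tcp_pos: [0.5722, 0.2406, 0.1808]
eef_rot: [180.0, 0.3, -5.1]
contact_force: [-14.2, 4.3, 4.2]
gripper_width: 0.0002
```

Call:
step_arm:
  increments:
    - [[0.0004,0,0],[0,0,0],1]
    - [[0.0005,0,0],[0,0,0],1]
    - [[0.0005,0,0],[0,0,0],1]
    - [[0.0005,0,0],[0,0,0],1]

```text
time_s: 26.75
tcp_pos: [0.5722, 0.2406, 0.1808]
eef_rot: [180.0, 0.3, -5.1]
contact_force: [-17.2, 4.6, 4.7]
gripper_width: 0.0006
```

Call:
step_arm:
  increments:
    - [[-0.003,0,0],[0,0,0],1]
    - [[-0.015,0,0],[0,0,0],1]
    - [[-0.04,0,-0.01],[0,0,0],1]
    - [[-0.06,0,-0.05],[0,0,0],1]
    - [[-0.08,0,-0.1],[0,0,0],1]
    - [[-0.12,-0.05,-0.13],[0,0,0],1]
    - [[-0.14,-0.1,-0.15],[0,0,0],1]
    - [[-0.14,-0.15,-0.15],[0,0,0],1]
    - [[-0.14,-0.18,-0.15],[0,0,0],1]
    - [[-0.14,-0.18,-0.15],[0,0,0],1]

```text
time_s: 27.75
tcp_pos: [0.452, 0.4367, 0.3305]
eef_rot: [180.0, -0.0, -5.0]
contact_force: [0.4, -0.3, -1.1]
gripper_width: 0.0006
```

```bash
python3 - <<'E'
from h import *
st()
snap("24",{"side":(220,125,200,180),"top":(210,140,200,150)})
E
```

```text
time_s 27.75
tcp_pos [0.452  0.4367 0.3305]
eef_rot [ 1.799987e+02 -2.370000e-02 -4.992400e+00]
contact_force [ 0.3972 -0.3304 -1.1221]
gripper_width 0.0006
```

View pics/side24z.png

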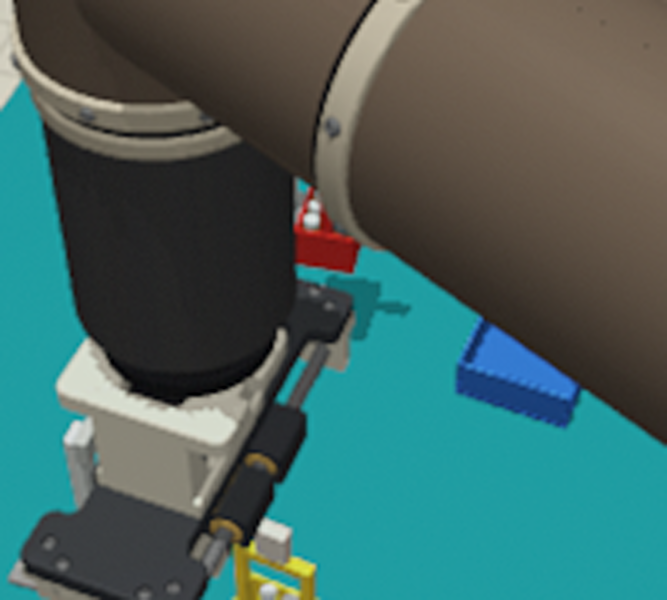

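View pics/top24z.png

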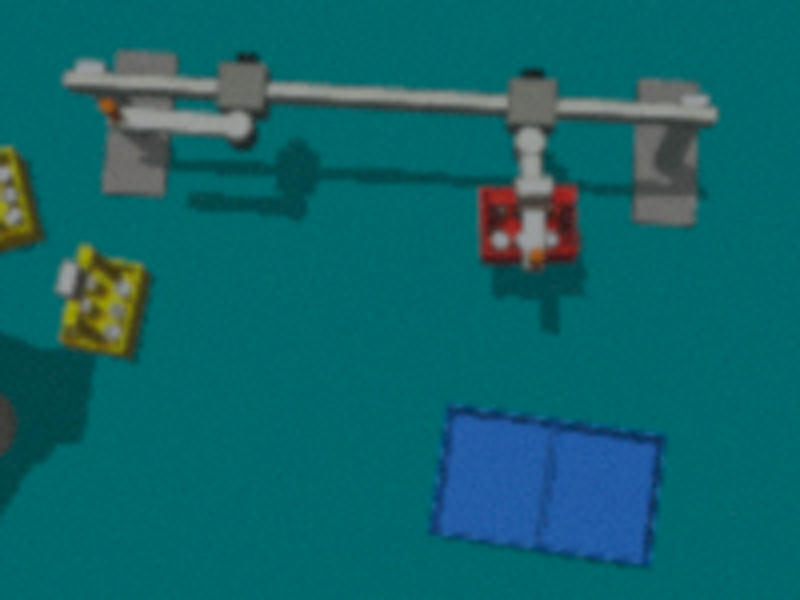

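```bash
python3 - <<'E'
from h import *
P=onz("top",343.7,203.8,.228);print("postB",P,np.degrees(np.arctan2(*(P[:2]-HB)[::-1])))
P=onz("top",236.8,166,.228);print("postA",P,np.degrees(np.arctan2(*(P[:2]-HA)[::-1])))
a=cv2.imread("pics/top0.png");b=cv2.imread("pics/top24.png")
for n,(x,y,w,h) in dict(tray=(310,232,75,60),tub=(410,205,70,65),bottle=(180,228,40,35)).items():
    d=cv2.absdiff(a[y:y+h,x:x+w],b[y:y+h,x:x+w]);print(n,d.mean(),d.max())
E
```

```text
postB [ 0.49180315 -0.05317666  0.228     ] -177.48470913657698
postA [0.58663124 0.24120652 0.228     ] 84.987480683864
tray 3.079111111111111 20
tub 3.208937728937729 18
bottle 16.604285714285716 59
```

View pics/top24.png

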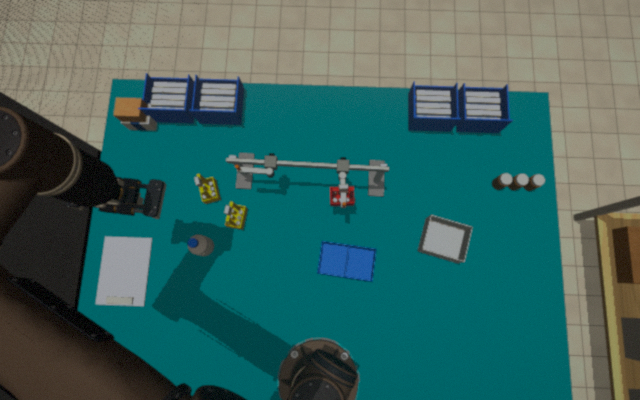

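```bash
python3 - <<'E'
from plant import r
print(r.close_job())
E
```

```text
the job is handed in; nothing more can be done
None
```

The job is done and handed in at about 28 s. The spare hook is out, the red caddy hangs on it, and the emptied hook is folded back. One number is doubtful: my press on the spare hook may have just touched the 25 N limit.

**Spare hook:** I pushed it out to its stop by the tip post and pressed it home. I was aiming for 15 N, but the last small step took the reading to about 23 N sideways (25.1 N in all, with roughly 1 N of sensor noise). I backed off at once.

**Caddy:** I gripped it by its tab, lifted it about 47 mm and moved it upright to the spare hook. I lowered it until contact and let go, and it was never set down.

**Emptied hook:** I pushed it back to its folded stop and pressed it to about 17 N (18.5 N in all).

**Last checks:**
- **Hook directions:** seen from above, the spare hook points 182.5°. The side camera read 183.0° just after pressing; the two cameras differ by about 1°. The used hook is folded at 85.0°, close to where I expected its stop.
- **Caddy:** it hangs level from the spare hook, with nothing touching it.
- **Tray and tub:** unchanged between the first and last top pictures.
- **Bottle:** the automatic comparison differed there. By eye the bottle had not moved, and the difference looked like the arm's shadow.

**Finger height:** in the pictures the fingertips sat about 35–40 mm higher than the reported TCP. My first push attempt therefore passed over the post without touching it. I worked from the camera and from touch after that.

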